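# Swap the pan lid over with the one in the lid stand

## Robot

A 6-joint arm with a two-finger parallel gripper is mounted at the origin on a cart in front of the work surface, level with it; the furniture and walls round the work are solid. World frame = base frame: x ahead of the robot, y to its left, z up, the work surface at z = 0. Lengths are in m, angles in rad, forces in N, time in s.
With the tool pointing down it reaches from about 0.325 to 0.9 m from the base axis. Payload 6.1 kg.
Tool frame: the origin (TCP) lies midway between the tips of the shut fingers; the grasp point (between the pads) lies 19 mm behind it; z points along the fingers, y is the line along which they close (so a half turn about z gives the same grasp; the last joint's range is limited). The gripper opens to 87 mm and grips with 3 to 60 N. Pads are 19 mm wide; open, the fingers measure 117 mm over their backs; the gripper's body (75 mm by 190 mm) begins 51 mm behind the grasp point.
Start: joints at [1.176, 0.22, 1.526, -0, 1.395, -0.126], TCP at [0.166, 0.603, 0.223] pointing down, gripper open.
Joint ranges: [-2.98, 2.98], [-0.91, 2.08], [0.09, 2.57], [-1.24, 4.39], [0.2, 2.65], [-2.68, 2.68]. Speed limits (rad/s): [2.57, 2.57, 3.01, 3.14, 3.14, 3.14].

## Interface

Orientations are given as a unit quaternion [w, x, y, z].
In Python, from station import sense, cams, ticket gives the robot as it stands. The module is installed in compiled form; this text tells all that it offers.
- The arm moves only by the tool arm_command, never from a script. Its argument "steps" is a list of rows, each an object of numbers: "claw": the gripper command: -1 is shut, 1 is fully open, values between are in proportion; "x", "y", "z": the shift along the tool's x, y, z in mm; "ax", "ay", "az": the turn, a rotation vector about the tool's x, y, z in degrees. A call has 1 to 20 rows; each row shifts and turns the commanded pose from where the row before left it, along the tool's axes as they then stand; what a row does not reach is not made up. A row lasts 1/12 s, in which the tool goes at most 41.7 mm and 7.16 degrees, less where a joint would pass 70% of its speed; a pose out of reach is approached as far as the arm can. A call is refused whole if a number of a shift passes 41.7 or a number of a turn 7.16, either way. A call with a gripper value outside its range is refused whole. The fingers move at their own pace and stop on an object; the grip force is fixed at half the most. Time passes only in rows, so rows that do not move let the fingers close. It gives the time, the measured TCP pose, the force, the opening and the grip force at its end, in the units of the state.
- sense(): the state, without advancing time (a new reading comes with each control period).
- cams.read_camera(name): name is "side" or "top"; returns a dict with "color" (420x560x3 uint8, red, green, blue), "camera_matrix" (3x3 intrinsics, pixels), "view" (4x4, takes a point from world to camera coordinates). Camera axes: x right, y down, z forward; pixel columns grow to the right and rows downward; lengths in m; the calibration is good to about 2 mm. A picture is of the moment at which its call begins. There is no depth.
- ticket.hand_in(): hands the job in; it is judged then, once.
The state is a dict: "clock": time; "q": joint angles; "qvel": joint speeds; "tau": joint torques, N m; "ee_pos": TCP position; "tcp_rot": TCP orientation; "wrist_force": force on the tool from outside, world axes, zero at the start; "moment": the same for the moment, N m; "width": opening from 0.0 (shut) to 1.0 (fully open); "finger_force": force on a finger pad.
Only numpy, scipy, OpenCV 4.12 (cv2) and the standard library are available. Lean on these libraries where they do the work, as an engineer would, in place of code of your own. Each camera call takes 0.05 s, during which the arm holds its last target. There are 200 camera calls.

## Task

The two-handled pan on the hob wears a lid that is too big for it, while its own smaller lid leans in the sloping lid stand: swap them, parking the first one you take on the cork trivet. In the end the small lid must lie flat and centred on the pan, and the big one must lean in the stand as the small one did, flat on both rails with its edge down on both stops and its handle facing out and up. Both lids are glass, so set them down gently, and leave the pan and the other kitchen things standing where they are.

Things in the scene. Friction and masses are not known exactly. Their poses are not given: they have to be found in the camera images.
- lid_small: Small glass lid with steel rim, 163 mm across, 0.35 kg. Origin: centre of its flat underside; z out of the top. Rim 8 mm thick, dome 23 mm high in the middle. Over the middle stands a steel arch handle about 80 mm long, top at z = 52 mm, seen from above along the line at 110 deg (from lid x towards lid y); pinch the bar across at its middle. Starts leaning in the stand.
- lid_big: Big glass lid, same make: 183 mm across, 0.35 kg, origin at the centre of its flat underside, z out of the top, rim 8 mm thick, dome 23 mm high. The same arch handle, top at z = 52 mm, runs along the line at 160 deg (from lid x towards lid y). Starts lying on the pan.
- small_arch (a point): Middle of the small lid's arch handle: 48 mm out from the lid's origin along lid z. The bar there is 12 mm wide and 6 mm thick (46 to 52 mm up); between it and the glass is room for fingertips, the legs meet the glass 38 mm to either side.
- big_arch (a point): Middle of the big lid's arch handle: 48 mm out from the lid's origin along lid z; same bar as on the small lid.
- pan: Two-handled steel pan, 165 mm across the round rim, 86 mm high, 0.7 kg, loose on the 40 mm high pan support over the front right burner; loop handles out to 115 mm from the middle, 57 to 73 mm up. Origin: centre of its base. The range hood's underside is 0.65 m above the worktop here: lift no higher than needed and draw back towards the robot.
- pan_rim (a point): Centre of the pan's mouth, level with the top of its rim. A lid on the pan has its underside here (at the start the big lid, up to 4 mm off centre).
- stand: Lid stand, fixed: 170 x 130 mm drip tray, two 8 mm wire rails at y = +-45 mm that rise at 40 deg towards +x, each with a stop 14 mm tall standing square to the slope at its foot. A lid lies with its underside on the rails, its normal leaning 40 deg from vertical towards -x, and slides down to the stops. Origin: centre of the tray's underside.
- stand_big_seat (a point): Where the centre of the big lid's underside comes to be when that lid rests in the stand, on both rails and against both stops: in the stand's frame at x = -13, y = 0, z = 87 mm. (The small lid's centre rests 12 mm further down the slope.) A lid let go a little further up slides down by itself.
- trivet: Round cork trivet, 160 mm across, 11 mm thick, fixed to the worktop, free at the start. Origin: centre of its underside.
- salt_jar: Bystander: small white jar with a wooden cap, 52 mm across, 85 mm high, loose.
- pepper_mill: Bystander: dark wooden pepper mill, 48 mm across, 146 mm high, loose.

How it is judged:
On the way:
1. one of the two lids lies on the cork trivet, let go (((horizontal distance between lid_small and trivet below 0.05 m and z of lid_small in the frame of trivet below 0.02 m and angle between lid_small's own z axis and vertical below 0.1 rad and linear speed of lid_small below 0.03 m/s and contact force between lid_small and the fingers below 0.5 N) or (horizontal distance between lid_big and trivet below 0.05 m and z of lid_big in the frame of trivet below 0.02 m and angle between lid_big's own z axis and vertical below 0.1 rad and linear speed of lid_big below 0.03 m/s and contact force between lid_big and the fingers below 0.5 N))), for 0.2 s.
At the end, for the whole second after the job is handed in: The small lid lies level on the pan's rim, centred to 8 mm; the big lid leans in the stand at the slope of the rails (within 4 deg), handle outward, its centre within 10 mm of its seat on the two stops; both at rest and let go (horizontal distance between lid_small and pan_rim below 0.008 m and z of lid_small in the frame of pan_rim between -0.004 and 0.004 m and angle between lid_small's own z axis and vertical below 0.05 rad and distance between lid_big and stand_big_seat below 0.01 m and angle between lid_big's own z axis and vertical between 0.63 and 0.77 rad and x of big_arch in the frame of stand below -0.03 m and linear speed of each of lid_small, lid_big below 0.01 m/s); the robot touches nothing.
It fails at once if a glass lid is knocked or pressed against the pan, the stand or the trivet with more than 35 N (contact force between any of lid_small, lid_big and pan above 35 N or contact force between any of lid_small, lid_big and stand above 35 N or contact force between any of lid_small, lid_big and trivet above 35 N).
It fails at once if the pan is shifted by more than 30 mm or tipped (distance of pan from where it was at the start of the episode above 0.03 m or angle between pan's own z axis and vertical above 0.15 rad).
It fails at once if the salt jar or the pepper mill is moved by more than 30 mm (distance of any of salt_jar, pepper_mill from where it was at the start of the episode above 0.03 m).
It also fails if it takes over 72 s, if anything falls off the work surface, if the arm or the gripper's body presses on something with over 40 N, if the wrist force passes 120 N, or if a joint passes its speed limit or range.

## Working session

There is one attempt and no reset: what is moved stays moved. The work goes in short steps, Python scripts to look and compute and a tool call to move; the robot and the scene stay as the last step left them, time stands still between calls to the robot, and variables do not carry over. Pictures are saved under pics/ and viewed, at most 10 in all, crops included, and the job is handed in when it is done.

Besides the shell and the picture viewer there is one more tool, called after "Emit:" as name(argument=value, ...), one argument or row to a line, values as JSON. arm_command: Moves the arm, as the interface text tells. Its arguments: {"type":"object","properties":{"steps":{"type":"array"}},"required":["steps"]}

```bash
mkdir -p pics
python3 - <<'E'
from station import sense,cams
import cv2,numpy as np
s=sense();print({k:np.round(v,3) for k,v in s.items()})
for n in("top","side"):
    c=cams.read_camera(n);cv2.imwrite(f"pics/{n}0.png",c["color"][:,:,::-1]);np.savez(f"{n}0.npz",**c)
    print(n,c["camera_matrix"].round(1).tolist(),c["view"].round(3).tolist())
E
```

```text
{'clock': np.float64(0.0), 'q': array([ 1.176,  0.221,  1.528,  0.   ,  1.395, -0.126]), 'qvel': array([-0.001, -0.001, -0.   , -0.   , -0.   ,  0.   ]), 'tau': array([ 4.0000e-03, -4.9460e+01, -3.8739e+01,  7.0000e-02,  5.7000e-02,
       -0.0000e+00]), 'ee_pos': array([0.166, 0.602, 0.221]), 'tcp_rot': array([-0.   ,  0.134,  0.991, -0.001]), 'wrist_force': array([ 1.136,  0.198, -0.312]), 'moment': array([ 0.02 , -0.044, -0.01 ]), 'finger_force': np.float64(0.0), 'width': np.float64(1.001)}
top [[395.8, 0.0, 279.9], [0.0, 395.8, 209.4], [0.0, 0.0, 1.0]] [[0.007, -1.0, 0.006, -0.077], [-0.981, -0.008, -0.196, 0.594], [0.196, -0.005, -0.981, 0.965], [0.0, 0.0, 0.0, 1.0]]
side [[383.2, 0.0, 274.5], [0.0, 383.2, 206.7], [0.0, 0.0, 1.0]] [[-0.927, -0.376, -0.015, 0.508], [-0.305, 0.774, -0.555, 0.304], [0.22, -0.51, -0.831, 0.82], [0.0, 0.0, 0.0, 1.0]]
```

View pics/top0.png

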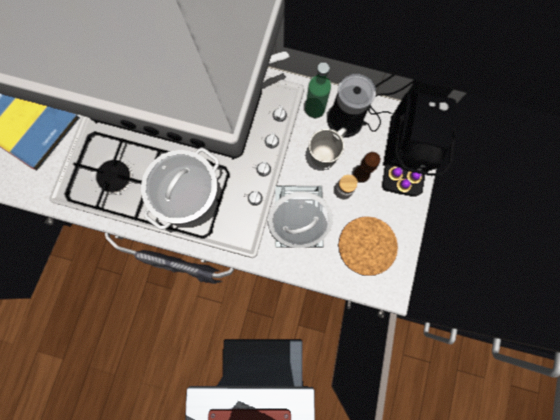

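View pics/side0.png

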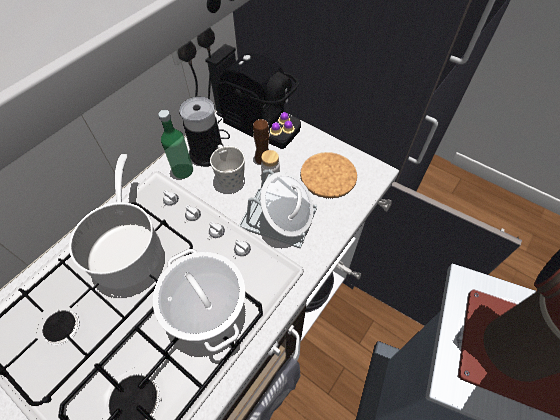

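The top view shows the pan with the big lid at about (180,187), the stand with the small lid at (299,218), the trivet at (368,246), the jar at (347,186) and the mill at (370,162). The side view shows the pan at (200,295), the lid in the stand at (287,205) and the trivet at (328,174).

```bash
cat > h.py <<'E'
import numpy as np,cv2
def load(n,i=0): return dict(np.load(f"{n}{i}.npz"))
def ray(c,uv):
    V=c["view"];d=np.linalg.inv(c["camera_matrix"])@[uv[0],uv[1],1.]
    return -V[:3,:3].T@V[:3,3],V[:3,:3].T@d
def onz(c,uv,z):
    o,d=ray(c,uv);return o+d*(z-o[2])/d[2]
def tri(c1,u1,c2,u2):
    o1,d1=ray(c1,u1);o2,d2=ray(c2,u2)
    s=np.linalg.lstsq(np.c_[d1,-d2],o2-o1,rcond=None)[0]
    a=o1+s[0]*d1;b=o2+s[1]*d2;return (a+b)/2,np.linalg.norm(a-b)
def proj(c,p):
    q=c["camera_matrix"]@(c["view"][:3,:3]@p+c["view"][:3,3]);return q[:2]/q[2]
def grab(n,i):
    from station import cams
    c=cams.read_camera(n);np.savez(f"{n}{i}.npz",**c);return c
E
python3 - <<'E'
from h import *
for n in("top","side"):
    c=load(n);print(n,"cam",ray(c,(0,0))[0].round(3))
    h=cv2.cvtColor(c["color"],cv2.COLOR_RGB2HSV)
    m=cv2.inRange(h,(8,100,120),(22,255,255))
    if n=="top": m[:,:330]=0;m[:210]=0;m[280:]=0
    else: m[:,:290]=0;m[:,360:]=0;m[:145]=0;m[205:]=0
    k=max(cv2.findContours(m,0,1)[0],key=cv2.contourArea)
    P=np.array([onz(c,p,.011) for p in k[:,0].astype(float)])
    (ctr,r)=cv2.minEnclosingCircle(P[:,:2].astype(np.float32));print("trivet",ctr,r)
t=load("top")["color"][140:280,140:330,::-1];cv2.imwrite("pics/tz.png",cv2.resize(t,None,fx=4.2,fy=4.2,interpolation=cv2.INTER_CUBIC))
t=load("side")["color"][165:365,140:350,::-1];cv2.imwrite("pics/sz.png",cv2.resize(t,None,fx=3,fy=3,interpolation=cv2.INTER_CUBIC))
E
```

```text
top cam [ 0.394 -0.068  1.063]
trivet (0.5085497498512268, -0.3080340325832367) 0.07801423221826553
side cam [0.383 0.374 0.858]
trivet (0.5091129541397095, -0.30430367588996887) 0.0794031172990799
```

View pics/tz.png

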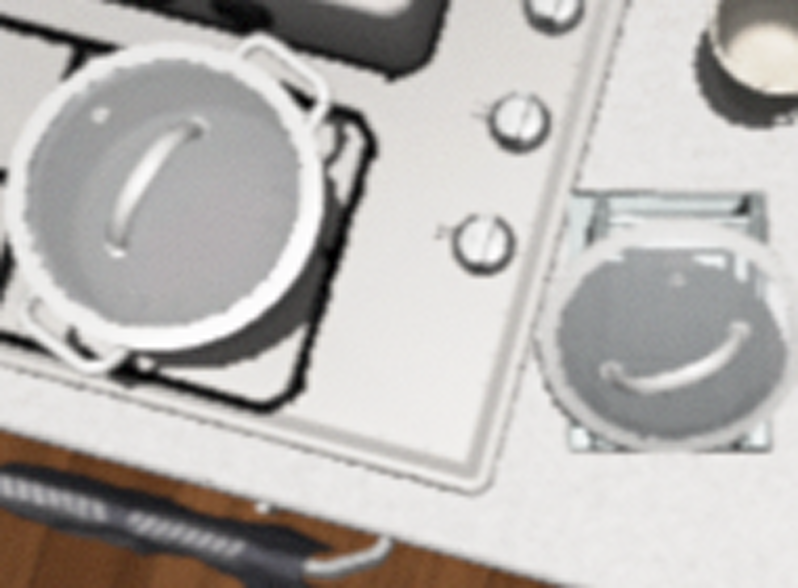

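View pics/sz.png

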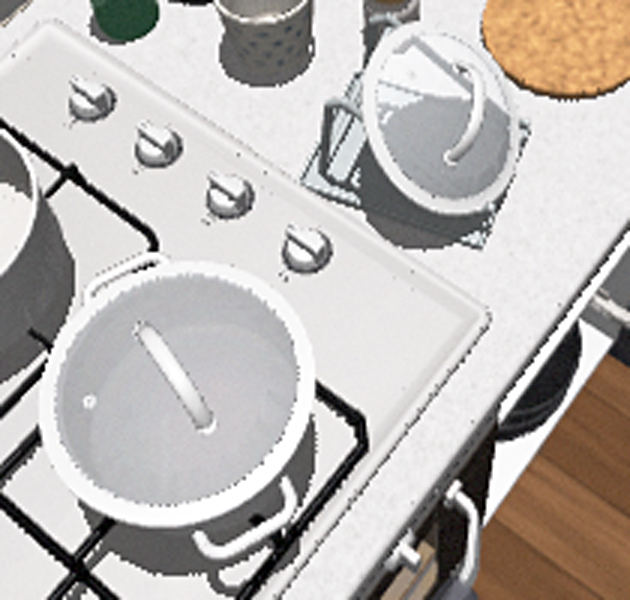

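The zooms are scaled ×4.2 from origin (140,140) for the top view and ×3 from (140,165) for the side view.
- **Pan lid, top zoom:** ellipse x 8–325, y 42–350, with handle feet at (200,123) and (117,250).
- **Pan lid, side zoom:** handle feet at (137,325) and (207,428).
- **Stand, top zoom:** tray corners at about (572,190), (768,192), (772,452) and (570,448). Small lid handle feet are at (610,372) and (742,327).
- **Small lid, side zoom:** handle feet at (452,157) and (462,68).

Run:
```python
from h import *
T,S=load("top"),load("side")
tz=lambda u,v:(140+u/4.2-.4,140+v/4.2-.4); sz=lambda u,v:(140+u/3-.33,165+v/3-.33)
def circ(P):
    A=np.c_[2*P[:,:2],np.ones(len(P))];x=np.linalg.lstsq(A,(P[:,:2]**2).sum(1),rcond=None)[0]
    return x[:2],np.sqrt(x[2]+x[0]**2+x[1]**2)
for n,c,seed in(("top",T,(180,200)),("side",S,(185,310))):
    g=cv2.medianBlur(cv2.cvtColor(c["color"],cv2.COLOR_RGB2GRAY),3)
    m=(g<190).astype(np.uint8); m[(g<100)]=0
    k,l=cv2.connectedComponents(m,connectivity=4); mm=(l==l[seed[1],seed[0]]).astype(np.uint8)
    k=cv2.convexHull(max(cv2.findContours(mm,0,1)[0],key=cv2.contourArea))
    print(n,"glass",cv2.boundingRect(k),[ (a[0].round(4),a[1].round(4)) for a in [circ(np.array([onz(c,p,.132) for p in k[:,0].astype(float)]))]])
# rim outer by radial gradient is faint; manual extremes of outer rim
for z in(.130,):
    print("rimT",[x.round(4) for x in circ(np.array([onz(T,tz(*p),z) for p in((8,195),(325,195),(170,42),(160,350))]))])
    print("rimS",[x.round(4) for x in circ(np.array([onz(S,sz(*p),z) for p in((40,400),(315,370),(190,262),(170,527))]))])
for a,b in(((200,123),(137,325)),((117,250),(207,428)),((610,372),(452,157)),((742,327),(462,68))):
    p,e=tri(T,tz(*a),S,sz(*b));print("foot",p.round(4),e.round(4))
print("tray",[onz(T,tz(*p),.004).round(3)[:2] for p in((572,190),(768,192),(772,452),(570,448))])
```

```text
top glass (146, 154, 65, 63) [(array([0.6383, 0.1741]), np.float64(0.079))]
side glass (0, 0, 560, 420) [(array([ 0.4838, -0.3877]), np.float64(0.8747))]
rimT [array([0.6375, 0.1721]), np.float64(0.0917)]
rimS [array([0.6377, 0.1748]), np.float64(0.0913)]
foot [0.6766 0.1517 0.1459] 0.0031
foot [0.6022 0.1959 0.1407] 0.0022
foot [ 0.5415 -0.0856  0.0863] 0.0001
foot [ 0.5649 -0.1635  0.0966] 0.0049
tray [array([ 0.675, -0.062]), array([ 0.674, -0.191]), array([ 0.503, -0.191]), array([ 0.505, -0.062])]
```

```bash
cat >> h.py <<'E'
from scipy.spatial.transform import Rotation as Ro
def tool(z,y):
    z=np.array(z,float);z/=np.linalg.norm(z);y=np.array(y,float);y-=z*(y@z);y/=np.linalg.norm(y)
    return Ro.from_matrix(np.c_[np.cross(y,z),y,z])
def plan(pos,R,R0=None,p0=None):
    """turn first (tool frame, deg), then shift (new tool frame, mm)"""
    from station import sense
    s=sense();q=s["tcp_rot"]
    R0=R0 or Ro.from_quat([q[1],q[2],q[3],q[0]]);p0=s["ee_pos"] if p0 is None else p0
    print("turn",np.degrees((R0.inv()*R).as_rotvec()).round(2),"shift",(R.inv().apply(np.array(pos)-p0)*1e3).round(1),
      "pos",s["ee_pos"].round(4),"q",s["q"].round(2),"F",s["wrist_force"].round(1),"w",round(float(s["width"]),3),"t",round(float(s["clock"]),2))
def yaw(deg): a=np.radians(deg);return tool([0,0,-1],[np.cos(a),np.sin(a),0])
E
python3 -c "
from h import *
plan([.6385,.1735,.21],yaw(59.3))"
```

```text
turn [-0.11  0.   15.3 ] shift [-625.3 -127.1   11.5] pos [0.1658 0.602  0.2215] q [ 1.18  0.22  1.53  0.    1.39 -0.13] F [-0.2  0.  -0.6] w 1.003 t 0.1
```

Emit:
arm_command(
  steps=[
    {"claw": 1, "az": 5.1},
    {"claw": 1, "az": 5.1},
    {"claw": 1, "az": 5.1},
    {"claw": 1, "x": -39, "y": -8},
    {"claw": 1, "x": -39, "y": -8},
    {"claw": 1, "x": -39, "y": -8},
    {"claw": 1, "x": -39, "y": -8},
    {"claw": 1, "x": -39, "y": -8},
    {"claw": 1, "x": -39, "y": -8},
    {"claw": 1, "x": -39, "y": -8},
    {"claw": 1, "x": -39, "y": -8},
    {"claw": 1, "x": -39, "y": -8},
    {"claw": 1, "x": -39, "y": -8},
    {"claw": 1, "x": -39, "y": -8},
    {"claw": 1, "x": -39, "y": -8},
    {"claw": 1, "x": -39, "y": -8},
    {"claw": 1, "x": -39, "y": -8},
    {"claw": 1, "x": -39, "y": -8},
    {"claw": 1, "x": -39, "y": -8},
    {"claw": 1},
  ],
)

```text
$.steps[0]: bad value
```

```bash
python3 -c "
from h import *
plan([.6385,.1735,.158],yaw(59.3))
T=grab('top',1);S=grab('side',1)
a=T['color'][110:280,120:300,::-1];b=S['color'][200:370,120:300,::-1]
cv2.imwrite('pics/g1.png',cv2.resize(np.hstack([a,b]),None,fx=2.2,fy=2.2))"
```

```text
turn [-0.11  0.   15.3 ] shift [-625.3 -127.1   63.5] pos [0.1658 0.602  0.2215] q [ 1.18  0.22  1.53  0.    1.39 -0.13] F [-0.2  0.  -0.6] w 1.003 t 0.1
```

View pics/g1.png

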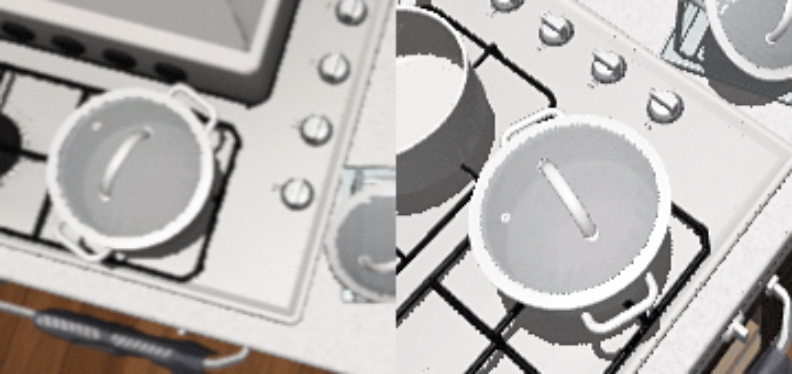

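The call was refused, so the picture only shows the unchanged scene. I'll give every key in each row.

Emit:
arm_command(
  steps=[
    {"claw": 1, "x": 0, "y": 0, "z": 0, "ax": 0, "ay": 0, "az": 5.1},
    {"claw": 1, "x": 0, "y": 0, "z": 0, "ax": 0, "ay": 0, "az": 5.1},
    {"claw": 1, "x": 0, "y": 0, "z": 0, "ax": 0, "ay": 0, "az": 5.1},
    {"claw": 1, "x": -39, "y": -8, "z": 0, "ax": 0, "ay": 0, "az": 0},
    {"claw": 1, "x": -39, "y": -8, "z": 0, "ax": 0, "ay": 0, "az": 0},
    {"claw": 1, "x": -39, "y": -8, "z": 0, "ax": 0, "ay": 0, "az": 0},
    {"claw": 1, "x": -39, "y": -8, "z": 0, "ax": 0, "ay": 0, "az": 0},
    {"claw": 1, "x": -39, "y": -8, "z": 0, "ax": 0, "ay": 0, "az": 0},
    {"claw": 1, "x": -39, "y": -8, "z": 0, "ax": 0, "ay": 0, "az": 0},
    {"claw": 1, "x": -39, "y": -8, "z": 0, "ax": 0, "ay": 0, "az": 0},
    {"claw": 1, "x": -39, "y": -8, "z": 0, "ax": 0, "ay": 0, "az": 0},
    {"claw": 1, "x": -39, "y": -8, "z": 0, "ax": 0, "ay": 0, "az": 0},
    {"claw": 1, "x": -39, "y": -8, "z": 0, "ax": 0, "ay": 0, "az": 0},
    {"claw": 1, "x": -39, "y": -8, "z": 0, "ax": 0, "ay": 0, "az": 0},
    {"claw": 1, "x": -39, "y": -8, "z": 0, "ax": 0, "ay": 0, "az": 0},
    {"claw": 1, "x": -39, "y": -8, "z": 0, "ax": 0, "ay": 0, "az": 0},
    {"claw": 1, "x": -39, "y": -8, "z": 0, "ax": 0, "ay": 0, "az": 0},
    {"claw": 1, "x": -39, "y": -8, "z": 0, "ax": 0, "ay": 0, "az": 0},
    {"claw": 1, "x": 0, "y": 0, "z": 0, "ax": 0, "ay": 0, "az": 0},
    {"claw": 1, "x": 0, "y": 0, "z": 0, "ax": 0, "ay": 0, "az": 0},
  ],
)

```text
clock: 1.87
ee_pos: [0.6087, 0.1986, 0.2217]
tcp_rot: [-0.001, 0.267, 0.964, -0.0]
wrist_force: [-0.3, 0.7, -0.3]
width: 1.003
finger_force: 0.0
```

```bash
python3 -c "
from h import *
plan([.6385,.1735,.157],yaw(59.3))"
```

```text
turn [-0.04 -0.05 -0.22] shift [-38.4  -6.4  64.7] pos [0.6087 0.1986 0.2217] q [ 0.19  0.26  1.48 -0.    1.4  -0.84] F [-0.3  0.7 -0.3] w 1.003 t 1.87
```

Emit:
arm_command(
  steps=[
    {"claw": 1, "x": -19, "y": -3, "z": 0, "ax": 0, "ay": 0, "az": 0},
    {"claw": 1, "x": -19.4, "y": -3.4, "z": 0, "ax": 0, "ay": 0, "az": 0},
    {"claw": 1, "x": 0, "y": 0, "z": 16, "ax": 0, "ay": 0, "az": 0},
    {"claw": 1, "x": 0, "y": 0, "z": 16, "ax": 0, "ay": 0, "az": 0},
    {"claw": 1, "x": 0, "y": 0, "z": 16, "ax": 0, "ay": 0, "az": 0},
    {"claw": 1, "x": 0, "y": 0, "z": 8, "ax": 0, "ay": 0, "az": 0},
    {"claw": 1, "x": 0, "y": 0, "z": 8, "ax": 0, "ay": 0, "az": 0},
    {"claw": 1, "x": 0, "y": 0, "z": 0, "ax": 0, "ay": 0, "az": 0},
    {"claw": 1, "x": 0, "y": 0, "z": 0, "ax": 0, "ay": 0, "az": 0},
  ],
)

```text
clock: 2.62
ee_pos: [0.6371, 0.1762, 0.1587]
tcp_rot: [-0.0, 0.264, 0.964, -0.0]
wrist_force: [-0.2, -0.1, 0.2]
width: 0.998
finger_force: 0.0
```

```bash
python3 -c "
from h import *
plan([.6385,.1735,.157],yaw(59.3))
T=grab('top',1);S=grab('side',1)
a=T['color'][110:280,120:300,::-1];b=S['color'][200:370,120:300,::-1]
cv2.imwrite('pics/g2.png',cv2.resize(np.hstack([a,b]),None,fx=2.2,fy=2.2))"
```

```text
turn [-0.01 -0.02  0.04] shift [-2.5 -1.6  1.7] pos [0.6371 0.1762 0.1587] q [ 0.15  0.35  1.49  0.    1.3  -0.89] F [-0.2 -0.1  0.2] w 0.998 t 2.62
```

View pics/g2.png

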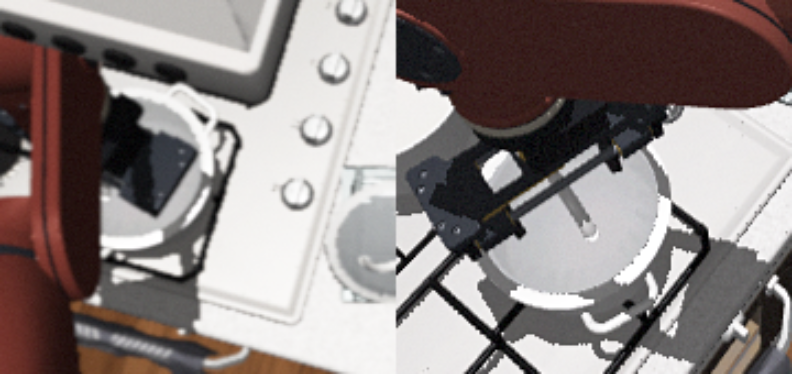

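The side half shows the open fingers straddling the arch, whose foot is at (588,230), with the bar running centrally between them. I'll make a small correction, close and lift.

Emit:
arm_command(
  steps=[
    {"claw": 1, "x": -2.5, "y": -1.5, "z": 1.5, "ax": 0, "ay": 0, "az": 0},
    {"claw": -1, "x": 0, "y": 0, "z": 0, "ax": 0, "ay": 0, "az": 0},
    {"claw": -1, "x": 0, "y": 0, "z": 0, "ax": 0, "ay": 0, "az": 0},
    {"claw": -1, "x": 0, "y": 0, "z": 0, "ax": 0, "ay": 0, "az": 0},
    {"claw": -1, "x": 0, "y": 0, "z": 0, "ax": 0, "ay": 0, "az": 0},
    {"claw": -1, "x": 0, "y": 0, "z": 0, "ax": 0, "ay": 0, "az": 0},
    {"claw": -1, "x": 0, "y": 0, "z": 0, "ax": 0, "ay": 0, "az": 0},
    {"claw": -1, "x": 0, "y": 0, "z": 0, "ax": 0, "ay": 0, "az": 0},
  ],
)

```text
clock: 3.38
ee_pos: [0.6388, 0.173, 0.157]
tcp_rot: [-0.0, 0.265, 0.964, -0.0]
wrist_force: [-0.1, -0.4, 0.2]
width: 0.556
finger_force: 0.0
```

Emit:
arm_command(
  steps=[
    {"claw": -1, "x": 0, "y": 0, "z": 0, "ax": 0, "ay": 0, "az": 0},
    {"claw": -1, "x": 0, "y": 0, "z": 0, "ax": 0, "ay": 0, "az": 0},
    {"claw": -1, "x": 0, "y": 0, "z": 0, "ax": 0, "ay": 0, "az": 0},
    {"claw": -1, "x": 0, "y": 0, "z": 0, "ax": 0, "ay": 0, "az": 0},
    {"claw": -1, "x": 0, "y": 0, "z": 0, "ax": 0, "ay": 0, "az": 0},
    {"claw": -1, "x": 0, "y": 0, "z": 0, "ax": 0, "ay": 0, "az": 0},
    {"claw": -1, "x": 0, "y": 0, "z": 0, "ax": 0, "ay": 0, "az": 0},
    {"claw": -1, "x": 0, "y": 0, "z": 0, "ax": 0, "ay": 0, "az": 0},
    {"claw": -1, "x": 0, "y": 0, "z": 0, "ax": 0, "ay": 0, "az": 0},
    {"claw": -1, "x": 0, "y": 0, "z": 0, "ax": 0, "ay": 0, "az": 0},
    {"claw": -1, "x": 0, "y": 0, "z": -3, "ax": 0, "ay": 0, "az": 0},
    {"claw": -1, "x": 0, "y": 0, "z": -7, "ax": 0, "ay": 0, "az": 0},
    {"claw": -1, "x": 0, "y": 0, "z": -10, "ax": 0, "ay": 0, "az": 0},
    {"claw": -1, "x": 0, "y": 0, "z": -12, "ax": 0, "ay": 0, "az": 0},
    {"claw": -1, "x": 0, "y": 0, "z": -12, "ax": 0, "ay": 0, "az": 0},
    {"claw": -1, "x": 0, "y": 0, "z": -6, "ax": 0, "ay": 0, "az": 0},
    {"claw": -1, "x": 0, "y": 0, "z": 0, "ax": 0, "ay": 0, "az": 0},
  ],
)

```text
clock: 4.8
ee_pos: [0.6404, 0.1732, 0.2106]
tcp_rot: [0.002, 0.265, 0.964, 0.001]
wrist_force: [0.7, 0.3, -2.8]
width: 0.114
finger_force: 30.0
```

Run:
```python
from h import *
T,S=load("top"),load("side")
for n,c in(("top",T),("side",S)):
    h=cv2.cvtColor(c["color"],cv2.COLOR_RGB2HSV)
    m=cv2.inRange(h,(5,80,20),(25,255,255))
    x0,x1,y0,y1=(330,385,145,205) if n=="top" else (245,282,115,180)
    w=np.zeros_like(m);w[y0:y1,x0:x1]=m[y0:y1,x0:x1]
    for k in cv2.findContours(w,0,1)[0]:
        if cv2.contourArea(k)>15:
            (u,v)=cv2.minEnclosingCircle(k)[0];print(n,cv2.boundingRect(k),(u,v),"z.085",onz(c,(u,v),.085).round(3),"z.14",onz(c,(u,v),.14).round(3))
plan([.509,-.306,.207],yaw(59.3))
```

```text
top (339, 152, 41, 41) (358.725341796875, 171.27464294433594) z.085 [ 0.691 -0.275  0.085] z.14 [ 0.674 -0.264  0.14 ]
side (270, 127, 12, 9) (275.5, 130.0) z.085 [ 0.682 -0.34   0.085] z.14 [ 0.661 -0.289  0.14 ]
side (253, 119, 26, 47) (265.09210205078125, 142.2763214111328) z.085 [ 0.691 -0.287  0.085] z.14 [ 0.67 -0.24  0.14]
turn [ 0.18  0.23 -0.  ] shift [-131.6 -479.2    3.6] pos [0.6404 0.1732 0.2106] q [ 0.15  0.31  1.44 -0.    1.39 -0.89] F [ 0.7  0.3 -2.8] w 0.114 t 4.8
```

Emit:
arm_command(
  steps=[
    {"claw": -1, "x": -5, "y": -18, "z": 0, "ax": 0, "ay": 0, "az": 0},
    {"claw": -1, "x": -9, "y": -33, "z": 0, "ax": 0, "ay": 0, "az": 0},
    {"claw": -1, "x": -9, "y": -33, "z": 0, "ax": 0, "ay": 0, "az": 0},
    {"claw": -1, "x": -9, "y": -33, "z": 0, "ax": 0, "ay": 0, "az": 0},
    {"claw": -1, "x": -9, "y": -33, "z": 0, "ax": 0, "ay": 0, "az": 0},
    {"claw": -1, "x": -9, "y": -33, "z": 0, "ax": 0, "ay": 0, "az": 0},
    {"claw": -1, "x": -9, "y": -33, "z": 0, "ax": 0, "ay": 0, "az": 0},
    {"claw": -1, "x": -9, "y": -33, "z": 0, "ax": 0, "ay": 0, "az": 0},
    {"claw": -1, "x": -9, "y": -33, "z": 0, "ax": 0, "ay": 0, "az": 0},
    {"claw": -1, "x": -9, "y": -33, "z": 0, "ax": 0, "ay": 0, "az": 0},
    {"claw": -1, "x": -9, "y": -33, "z": 0, "ax": 0, "ay": 0, "az": 0},
    {"claw": -1, "x": -9, "y": -33, "z": 0, "ax": 0, "ay": 0, "az": 0},
    {"claw": -1, "x": -9, "y": -33, "z": 0, "ax": 0, "ay": 0, "az": 0},
    {"claw": -1, "x": -9, "y": -33, "z": 0, "ax": 0, "ay": 0, "az": 0},
    {"claw": -1, "x": -9, "y": -33, "z": 0, "ax": 0, "ay": 0, "az": 0},
    {"claw": -1, "x": 0, "y": 0, "z": 20, "ax": 0, "ay": 0, "az": 0},
    {"claw": -1, "x": 0, "y": 0, "z": 30, "ax": 0, "ay": 0, "az": 0},
    {"claw": -1, "x": 0, "y": 0, "z": 30, "ax": 0, "ay": 0, "az": 0},
    {"claw": -1, "x": 0, "y": 0, "z": 30, "ax": 0, "ay": 0, "az": 0},
    {"claw": -1, "x": 0, "y": 0, "z": 0, "ax": 0, "ay": 0, "az": 0},
  ],
)

```text
clock: 6.47
ee_pos: [0.502, -0.3034, 0.0898]
tcp_rot: [-0.006, 0.265, 0.964, 0.002]
wrist_force: [-2.4, 1.6, -4.3]
width: 0.117
finger_force: 30.0
```

```bash
python3 -c "
from h import *
plan([.509,-.306,.045],yaw(59.3))"
```

```text
turn [ 0.1  -0.7  -0.03] shift [-7.3  1.3 44.8] pos [ 0.502  -0.3034  0.0898] q [-0.68  0.27  1.73 -0.    1.15 -1.71] F [-2.4  1.6 -4.3] w 0.117 t 6.47
```

Emit:
arm_command(
  steps=[
    {"claw": -1, "x": -4, "y": 0, "z": 12, "ax": 0, "ay": 0, "az": 0},
    {"claw": -1, "x": 0, "y": 0, "z": 12, "ax": 0, "ay": 0, "az": 0},
    {"claw": -1, "x": 0, "y": 0, "z": 9, "ax": 0, "ay": 0, "az": 0},
    {"claw": -1, "x": 0, "y": 0, "z": 6, "ax": 0, "ay": 0, "az": 0},
    {"claw": -1, "x": 0, "y": 0, "z": 2, "ax": 0, "ay": 0, "az": 0},
    {"claw": -1, "x": 0, "y": 0, "z": 0, "ax": 0, "ay": 0, "az": 0},
    {"claw": -1, "x": 0, "y": 0, "z": 0, "ax": 0, "ay": 0, "az": 0},
  ],
)

```text
clock: 7.05
ee_pos: [0.5102, -0.3088, 0.0566]
tcp_rot: [0.0, 0.265, 0.964, -0.0]
wrist_force: [-0.0, -0.1, -2.6]
width: 0.116
finger_force: 30.0
```

Emit:
arm_command(
  steps=[
    {"claw": -1, "x": 0, "y": 0, "z": 4, "ax": 0, "ay": 0, "az": 0},
    {"claw": -1, "x": 0, "y": 0, "z": 3, "ax": 0, "ay": 0, "az": 0},
    {"claw": -1, "x": 0, "y": 0, "z": 2, "ax": 0, "ay": 0, "az": 0},
    {"claw": -1, "x": 0, "y": 0, "z": 1.5, "ax": 0, "ay": 0, "az": 0},
    {"claw": -1, "x": 0, "y": 0, "z": 1, "ax": 0, "ay": 0, "az": 0},
    {"claw": -1, "x": 0, "y": 0, "z": 0.5, "ax": 0, "ay": 0, "az": 0},
    {"claw": -1, "x": 0, "y": 0, "z": 0, "ax": 0, "ay": 0, "az": 0},
  ],
)

```text
clock: 7.63
ee_pos: [0.5098, -0.3086, 0.0439]
tcp_rot: [-0.0, 0.265, 0.964, 0.0]
wrist_force: [0.0, -0.4, -2.5]
width: 0.114
finger_force: 30.0
```

Emit:
arm_command(
  steps=[
    {"claw": -1, "x": 0, "y": 0, "z": 0.7, "ax": 0, "ay": 0, "az": 0},
    {"claw": -1, "x": 0, "y": 0, "z": 0.7, "ax": 0, "ay": 0, "az": 0},
    {"claw": -1, "x": 0, "y": 0, "z": 0.6, "ax": 0, "ay": 0, "az": 0},
    {"claw": -1, "x": 0, "y": 0, "z": 0, "ax": 0, "ay": 0, "az": 0},
  ],
)

```text
clock: 7.97
ee_pos: [0.51, -0.3087, 0.0425]
tcp_rot: [0.0, 0.265, 0.964, -0.0]
wrist_force: [-0.2, 0.6, 1.0]
width: 0.118
finger_force: 30.0
```

Emit:
arm_command(
  steps=[
    {"claw": 1, "x": 0, "y": 0, "z": 0, "ax": 0, "ay": 0, "az": 0},
    {"claw": 1, "x": 0, "y": 0, "z": 0, "ax": 0, "ay": 0, "az": 0},
    {"claw": 1, "x": 0, "y": 0, "z": 0, "ax": 0, "ay": 0, "az": 0},
    {"claw": 1, "x": 0, "y": 0, "z": 0, "ax": 0, "ay": 0, "az": 0},
    {"claw": 1, "x": 0, "y": 0, "z": 0, "ax": 0, "ay": 0, "az": 0},
    {"claw": 1, "x": 0, "y": 0, "z": 0, "ax": 0, "ay": 0, "az": 0},
    {"claw": 1, "x": 0, "y": 0, "z": -10, "ax": 0, "ay": 0, "az": 0},
    {"claw": 1, "x": 0, "y": 0, "z": -30, "ax": 0, "ay": 0, "az": 0},
    {"claw": 1, "x": 0, "y": 0, "z": -40, "ax": 0, "ay": 0, "az": 0},
    {"claw": 1, "x": 0, "y": 0, "z": -40, "ax": 0, "ay": 0, "az": 0},
    {"claw": 1, "x": 0, "y": 0, "z": -40, "ax": 0, "ay": 0, "az": 0},
    {"claw": 1, "x": 0, "y": 0, "z": 0, "ax": 0, "ay": 0, "az": 0},
  ],
)

```text
clock: 8.97
ee_pos: [0.514, -0.3118, 0.2135]
tcp_rot: [0.007, 0.265, 0.964, -0.003]
wrist_force: [1.7, -1.2, 1.9]
width: 0.936
finger_force: 0.0
```

Run:
```python
from h import *
n=np.array([-np.sin(np.radians(40)),0,np.cos(np.radians(40))]);u=np.array([n[2],0,-n[0]])
C=np.array([.589-.0222,-.1265,.0793]); y=.954*u+.30*np.array([0,1,0])
R=tool(-n,y); P=C+.031*n
print("arch",C+.048*n,"tcp",P)
plan(P+.09*n,R)
plan(P+.09*n,tool(-n,-y))
```

```text
arch [ 0.53594619 -0.1265      0.11607013] tcp [ 0.54687358 -0.1265      0.10304738]
turn [-31.82 -24.47  40.37] shift [190.5  11.9  15.7] pos [ 0.514  -0.3118  0.2135] q [-0.68  0.16  1.62 -0.    1.35 -1.71] F [ 1.7 -1.2  1.9] w 0.936 t 8.97
turn [  30.58  -39.77 -131.23] shift [-190.5  -11.9   15.7] pos [ 0.514  -0.3118  0.2135] q [-0.68  0.16  1.62 -0.    1.35 -1.71] F [ 1.7 -1.2  1.9] w 0.936 t 8.97
```

Emit:
arm_command(
  steps=[
    {"claw": 1, "x": 0, "y": 0, "z": 0, "ax": -3.54, "ay": -2.72, "az": 4.49},
    {"claw": 1, "x": 0, "y": 0, "z": 0, "ax": -3.54, "ay": -2.72, "az": 4.49},
    {"claw": 1, "x": 0, "y": 0, "z": 0, "ax": -3.54, "ay": -2.72, "az": 4.49},
    {"claw": 1, "x": 0, "y": 0, "z": 0, "ax": -3.54, "ay": -2.72, "az": 4.49},
    {"claw": 1, "x": 0, "y": 0, "z": 0, "ax": -3.54, "ay": -2.72, "az": 4.49},
    {"claw": 1, "x": 0, "y": 0, "z": 0, "ax": -3.54, "ay": -2.72, "az": 4.49},
    {"claw": 1, "x": 0, "y": 0, "z": 0, "ax": -3.54, "ay": -2.72, "az": 4.49},
    {"claw": 1, "x": 0, "y": 0, "z": 0, "ax": -3.54, "ay": -2.72, "az": 4.49},
    {"claw": 1, "x": 0, "y": 0, "z": 0, "ax": -3.54, "ay": -2.72, "az": 4.49},
    {"claw": 1, "x": 32, "y": 2, "z": 0, "ax": 0, "ay": 0, "az": 0},
    {"claw": 1, "x": 32, "y": 2, "z": 0, "ax": 0, "ay": 0, "az": 0},
    {"claw": 1, "x": 32, "y": 2, "z": 0, "ax": 0, "ay": 0, "az": 0},
    {"claw": 1, "x": 32, "y": 2, "z": 0, "ax": 0, "ay": 0, "az": 0},
    {"claw": 1, "x": 32, "y": 2, "z": 0, "ax": 0, "ay": 0, "az": 0},
    {"claw": 1, "x": 30, "y": 2, "z": 0, "ax": 0, "ay": 0, "az": 0},
    {"claw": 1, "x": 0, "y": 0, "z": 0, "ax": 0, "ay": 0, "az": 0},
    {"claw": 1, "x": 0, "y": 0, "z": 0, "ax": 0, "ay": 0, "az": 0},
  ],
)

```text
clock: 10.38
ee_pos: [0.4748, -0.1221, 0.1757]
tcp_rot: [0.269, 0.557, 0.759, 0.203]
wrist_force: [1.0, -1.1, 0.5]
width: 0.996
finger_force: 0.0
```

```bash
cat > sm.py <<'E'
from h import *
n=np.array([-np.sin(np.radians(40)),0,np.cos(np.radians(40))]);u=np.array([n[2],0,-n[0]])
C=np.array([.589-.0222,-.1265,.0793]); y=.954*u+.30*np.array([0,1,0])
R=tool(-n,y); P=C+.031*n
E
python3 - <<'E'
from sm import *
plan(P,R)
T=grab('top',2);S=grab('side',2)
a=T['color'][160:300,250:420,::-1];b=S['color'][130:270,210:380,::-1]
cv2.imwrite('pics/g3.png',cv2.resize(np.hstack([a,b]),None,fx=2.3,fy=2.3))
E
```

```text
turn [-0.44 -0.65 -0.23] shift [ -6.7   6.8 102. ] pos [ 0.4748 -0.1221  0.1757] q [-0.73 -0.6   2.47  0.62  0.83 -1.35] F [ 1.  -1.1  0.5] w 0.996 t 10.38
```

View pics/g3.png

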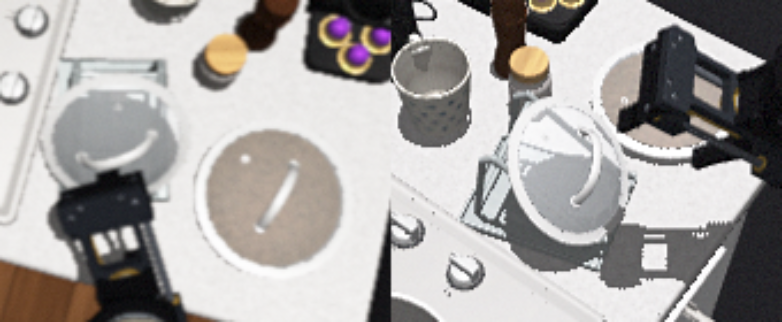

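The picture shows the big lid lying centred on the trivet, at (268,205) in the crop. The gripper is in front of the small lid's arch, whose feet are at (82,160) and (152,135). I'll project the target bar onto the image to check it.

Run:
```python
from sm import *
T,S=load("top",2),load("side",2)
f=lambda p:((proj(T,p)-[250,160])*2.3).round(0).tolist()+((proj(S,p)-[210,130])*2.3+[391,0]).round(0).tolist()
b=np.cross(y,n)
print("arch",f(C+.048*n),"feet",f(C+.016*n+.038*b),f(C+.016*n-.038*b))
print("rim pts",f(C+.008*n+.0815*u),f(C+.008*n-.0815*u),f(C+.008*n+.0815*np.array([0,1,0])),f(C+.008*n-.0815*np.array([0,1,0])))
print("tcp",f(np.array([.4748,-.1221,.1757])))
```

```text
arch [120.0, 158.0, 595.0, 155.0] feet [152.0, 134.0, 581.0, 130.0] [84.0, 151.0, 572.0, 196.0]
rim pts [120.0, 72.0, 516.0, 117.0] [115.0, 201.0, 624.0, 209.0] [43.0, 138.0, 543.0, 226.0] [192.0, 139.0, 598.0, 108.0]
tcp [119.0, 211.0, 657.0, 142.0]
```

Run:
```python
from sm import *
T,S=load("top",0),load("side",0)
tz=lambda u,v:(140+u/4.2-.4,140+v/4.2-.4); sz=lambda u,v:(140+u/3-.33,165+v/3-.33)
for c,a,b in((T,tz(610,372),tz(742,327)),(S,sz(452,157),sz(462,68))):
    q=[]
    for p in(a,b):
        o,d=ray(c,p);q.append(o+d*(((C+.016*n)-o)@n)/(d@n))
    d=q[1]-q[0];m=(q[0]+q[1])/2-C
    print(np.degrees(np.arctan2(d@u,-d[1])).round(1),np.linalg.norm(d).round(4),"mid off u,y,n",(m@u).round(4),m[1].round(4),(m@n).round(4))
```

```text
22.3 0.0835 mid off u,y,n -0.0025 0.0021 0.016
19.1 0.0785 mid off u,y,n -0.0052 0.0001 0.016
```

```bash
sed -i 's/^C=.*/C=np.array([.5668,-.1258,.0793])-.003*u; y=.94*u+.342*np.array([0,1,0])/' sm.py
python3 - <<'E'
from sm import *
plan(P,R)
E
```

```text
turn [-0.45 -0.55 -2.89] shift [ -3.1   3.8 102.2] pos [ 0.4754 -0.1242  0.1764] q [-0.73 -0.6   2.47  0.62  0.83 -1.35] F [ 0.2 -0.1 -0.1] w 1.003 t 10.48
```

Emit:
arm_command(
  steps=[
    {"claw": 1, "x": -3, "y": 4, "z": 0, "ax": -0.4, "ay": -0.5, "az": -2.9},
    {"claw": 1, "x": 0, "y": 0, "z": 15, "ax": 0, "ay": 0, "az": 0},
    {"claw": 1, "x": 0, "y": 0, "z": 20, "ax": 0, "ay": 0, "az": 0},
    {"claw": 1, "x": 0, "y": 0, "z": 20, "ax": 0, "ay": 0, "az": 0},
    {"claw": 1, "x": 0, "y": 0, "z": 20, "ax": 0, "ay": 0, "az": 0},
    {"claw": 1, "x": 0, "y": 0, "z": 10, "ax": 0, "ay": 0, "az": 0},
    {"claw": 1, "x": 0, "y": 0, "z": 5, "ax": 0, "ay": 0, "az": 0},
    {"claw": 1, "x": 0, "y": 0, "z": 0, "ax": 0, "ay": 0, "az": 0},
    {"claw": 1, "x": 0, "y": 0, "z": 0, "ax": 0, "ay": 0, "az": 0},
  ],
)

```text
clock: 11.23
ee_pos: [0.5362, -0.1258, 0.1091]
tcp_rot: [0.278, 0.54, 0.77, 0.196]
wrist_force: [0.5, -0.7, 0.3]
width: 1.0
finger_force: 0.0
```

Run:
```python
from sm import *
plan(P,R)
T=grab('top',3);S=grab('side',3)
a=T['color'][160:300,250:420,::-1];b=S['color'][130:270,210:380,::-1]
cv2.imwrite('pics/g4.png',cv2.resize(np.hstack([a,b]),None,fx=2.3,fy=2.3))
```

```text
turn [-0.14 -0.14 -0.11] shift [-0.4  1.2 11.5] pos [ 0.5362 -0.1258  0.1091] q [-0.61 -0.25  2.39  0.79  0.55 -1.55] F [ 0.5 -0.7  0.3] w 1.0 t 11.23
```

View pics/g4.png

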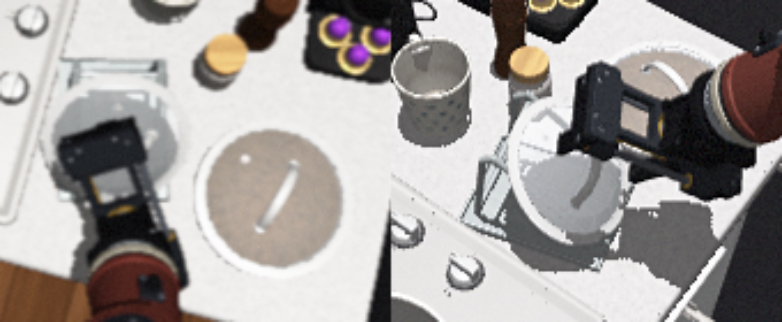

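The side half shows the fingers straddling the arch over the lid, at (590,140). I'll go in the last 11 mm and close.

Emit:
arm_command(
  steps=[
    {"claw": 1, "x": 0, "y": 1, "z": 6, "ax": 0, "ay": 0, "az": 0},
    {"claw": 1, "x": 0, "y": 0, "z": 5, "ax": 0, "ay": 0, "az": 0},
    {"claw": -1, "x": 0, "y": 0, "z": 0, "ax": 0, "ay": 0, "az": 0},
    {"claw": -1, "x": 0, "y": 0, "z": 0, "ax": 0, "ay": 0, "az": 0},
    {"claw": -1, "x": 0, "y": 0, "z": 0, "ax": 0, "ay": 0, "az": 0},
    {"claw": -1, "x": 0, "y": 0, "z": 0, "ax": 0, "ay": 0, "az": 0},
    {"claw": -1, "x": 0, "y": 0, "z": 0, "ax": 0, "ay": 0, "az": 0},
    {"claw": -1, "x": 0, "y": 0, "z": 0, "ax": 0, "ay": 0, "az": 0},
    {"claw": -1, "x": 0, "y": 0, "z": 0, "ax": 0, "ay": 0, "az": 0},
    {"claw": -1, "x": 0, "y": 0, "z": 0, "ax": 0, "ay": 0, "az": 0},
    {"claw": -1, "x": 0, "y": 0, "z": 0, "ax": 0, "ay": 0, "az": 0},
    {"claw": -1, "x": 0, "y": 0, "z": 0, "ax": 0, "ay": 0, "az": 0},
    {"claw": -1, "x": 0, "y": 0, "z": 0, "ax": 0, "ay": 0, "az": 0},
    {"claw": -1, "x": 0, "y": 0, "z": 0, "ax": 0, "ay": 0, "az": 0},
    {"claw": -1, "x": 0, "y": 0, "z": 0, "ax": 0, "ay": 0, "az": 0},
  ],
)

```text
clock: 12.58
ee_pos: [0.5451, -0.1242, 0.1028]
tcp_rot: [0.279, 0.539, 0.77, 0.198]
wrist_force: [4.1, 3.1, 2.8]
width: 0.115
finger_force: 30.0
```

Run:
```python
from sm import *
print("up in tool",R.inv().apply([0,0,100]).round(1))
T=grab('top',4);S=grab('side',4)
a=T['color'][130:250,120:240,::-1];b=S['color'][235:355,140:260,::-1]
cv2.imwrite('pics/pan.png',cv2.resize(np.hstack([a,b]),None,fx=3.3,fy=3.3,interpolation=cv2.INTER_CUBIC))
```

```text
up in tool [-22.   60.4 -76.6]
```

View pics/pan.png

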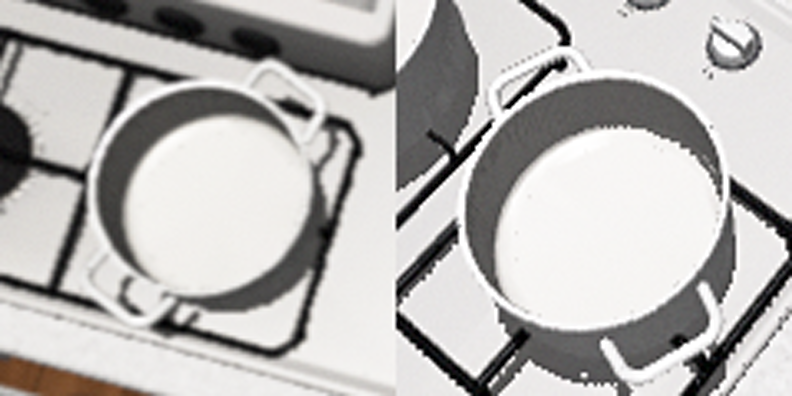

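The pan is open. The rim runs through (88,190), (205,77), (316,200) and (195,298) in the top half, and through (459,205), (620,72), (731,195) and (570,330) in the side half.

Run:
```python
from h import *
T,S=load("top",4),load("side",4)
def circ(P):
    A=np.c_[2*P[:,:2],np.ones(len(P))];x=np.linalg.lstsq(A,(P[:,:2]**2).sum(1),rcond=None)[0]
    return x[:2].round(4),np.sqrt(x[2]+x[0]**2+x[1]**2).round(4)
print(circ(np.array([onz(T,(120+(u+.5)/3.3-.5,130+(v+.5)/3.3-.5),.126) for u,v in((88,190),(205,77),(316,200),(195,298),(115,120),(300,250))])))
print(circ(np.array([onz(S,(140+(u-395.5)/3.3-.5,235+(v+.5)/3.3-.5),.126) for u,v in((459,205),(620,72),(731,195),(570,330),(500,115),(490,290),(702,280))])))
# masked: dark inner wall outer arc
for n,c,bx in(("T",T,(95,60,320,300)),("S",S,(0,0,0,0))):
    g=cv2.cvtColor(c["color"],cv2.COLOR_RGB2GRAY)
    x0,y0=(120,130) if n=="T" else (140,235)
    m=((g<170)&(g>50)).astype(np.uint8)
    k,l=cv2.connectedComponents(m,connectivity=4); s=(151,173) if n=="T" else (165,295)
    mm=(l==l[s[1],s[0]]).astype(np.uint8); ct=max(cv2.findContours(mm,0,1)[0],key=cv2.contourArea)[:,0].astype(float)
    ct=ct[np.isin(np.arange(len(ct)),cv2.convexHull(ct.astype(np.int32),returnPoints=False).ravel())]
    P=np.array([onz(c,p,.126) for p in ct]); r=np.hypot(P[:,0]-.638,P[:,1]-.173); P=P[(r>.072)&(r<.09)];print(n,len(P),circ(P),cv2.boundingRect(mm))
```

```text
(array([0.6374, 0.1678]), np.float64(0.0851))
(array([0.6364, 0.1724]), np.float64(0.0828))
T 0 (array([0., 0.]), np.float64(0.0)) (0, 0, 560, 420)
S 26 (array([0.6382, 0.1733]), np.float64(0.0774)) (161, 259, 78, 65)
```

Emit:
arm_command(
  steps=[
    {"claw": -1, "x": 0, "y": 0, "z": -2, "ax": 0, "ay": 0, "az": 0},
    {"claw": -1, "x": 0, "y": 0, "z": -5, "ax": 0, "ay": 0, "az": 0},
    {"claw": -1, "x": 0, "y": 0, "z": -10, "ax": 0, "ay": 0, "az": 0},
    {"claw": -1, "x": 0, "y": 0, "z": -10, "ax": 0, "ay": 0, "az": 0},
    {"claw": -1, "x": -2, "y": 6, "z": -10, "ax": 0, "ay": 0, "az": 0},
    {"claw": -1, "x": -4.4, "y": 12, "z": -15.4, "ax": 0, "ay": 0, "az": 0},
    {"claw": -1, "x": -4.4, "y": 12, "z": -15.4, "ax": 0, "ay": 0, "az": 0},
    {"claw": -1, "x": -4.4, "y": 12, "z": -15.4, "ax": 0, "ay": 0, "az": 0},
    {"claw": -1, "x": -4.4, "y": 12, "z": -15.4, "ax": 0, "ay": 0, "az": 0},
    {"claw": -1, "x": -4.4, "y": 12, "z": -15.4, "ax": 0, "ay": 0, "az": 0},
    {"claw": -1, "x": 0, "y": 0, "z": 0, "ax": 0, "ay": 0, "az": 0},
    {"claw": -1, "x": 0, "y": 0, "z": 0, "ax": 0, "ay": 0, "az": 0},
  ],
)

```text
clock: 13.68
ee_pos: [0.5243, -0.1251, 0.2334]
tcp_rot: [0.279, 0.539, 0.77, 0.196]
wrist_force: [0.4, -0.5, -4.1]
width: 0.122
finger_force: 30.0
```

Run:
```python
from sm import *
plan([.6385,.173,.24],yaw(20))
```

```text
turn [37.45 13.56 -0.  ] shift [241.1 209.3  -6.6] pos [ 0.5243 -0.1251  0.2334] q [-0.63 -0.51  2.31  0.54  0.83 -1.24] F [ 0.4 -0.5 -4.1] w 0.122 t 13.68
```

Emit:
arm_command(
  steps=[
    {"claw": -1, "x": 0, "y": 0, "z": 0, "ax": 3.12, "ay": 1.13, "az": 0},
    {"claw": -1, "x": 0, "y": 0, "z": 0, "ax": 6.24, "ay": 2.26, "az": 0},
    {"claw": -1, "x": 0, "y": 0, "z": 0, "ax": 6.24, "ay": 2.26, "az": 0},
    {"claw": -1, "x": 0, "y": 0, "z": 0, "ax": 6.24, "ay": 2.26, "az": 0},
    {"claw": -1, "x": 0, "y": 0, "z": 0, "ax": 6.24, "ay": 2.26, "az": 0},
    {"claw": -1, "x": 0, "y": 0, "z": 0, "ax": 6.24, "ay": 2.26, "az": 0},
    {"claw": -1, "x": 0, "y": 0, "z": 0, "ax": 3.12, "ay": 1.13, "az": 0},
    {"claw": -1, "x": 12, "y": 10.5, "z": 0, "ax": 0, "ay": 0, "az": 0},
    {"claw": -1, "x": 24, "y": 21, "z": 0, "ax": 0, "ay": 0, "az": 0},
    {"claw": -1, "x": 24, "y": 21, "z": 0, "ax": 0, "ay": 0, "az": 0},
    {"claw": -1, "x": 24, "y": 21, "z": 0, "ax": 0, "ay": 0, "az": 0},
    {"claw": -1, "x": 24, "y": 21, "z": 0, "ax": 0, "ay": 0, "az": 0},
    {"claw": -1, "x": 24, "y": 21, "z": 0, "ax": 0, "ay": 0, "az": 0},
    {"claw": -1, "x": 24, "y": 21, "z": 0, "ax": 0, "ay": 0, "az": 0},
    {"claw": -1, "x": 24, "y": 21, "z": 0, "ax": 0, "ay": 0, "az": 0},
    {"claw": -1, "x": 24, "y": 21, "z": 0, "ax": 0, "ay": 0, "az": 0},
    {"claw": -1, "x": 24, "y": 21, "z": 0, "ax": 0, "ay": 0, "az": 0},
    {"claw": -1, "x": 12, "y": 10, "z": 0, "ax": 0, "ay": 0, "az": 0},
    {"claw": -1, "x": 0, "y": 0, "z": 0, "ax": 0, "ay": 0, "az": 0},
    {"claw": -1, "x": 0, "y": 0, "z": 0, "ax": 0, "ay": 0, "az": 0},
  ],
)

```text
clock: 15.35
ee_pos: [0.6382, 0.1729, 0.2304]
tcp_rot: [-0.002, 0.573, 0.82, -0.001]
wrist_force: [-0.2, -1.2, -5.2]
width: 0.118
finger_force: 30.0
```

Run:
```python
from sm import *
plan([.637,.1725,.172],yaw(20))
```

```text
turn [-0.25 -0.11  0.12] shift [ 0.  -1.2 58.4] pos [0.6382 0.1729 0.2304] q [ 0.14  0.3   1.41  0.    1.43 -0.21] F [-0.2 -1.2 -5.2] w 0.118 t 15.35
```

Emit:
arm_command(
  steps=[
    {"claw": -1, "x": 0, "y": -1, "z": 10, "ax": -0.2, "ay": 0, "az": 0},
    {"claw": -1, "x": 0, "y": 0, "z": 20, "ax": 0, "ay": 0, "az": 0},
    {"claw": -1, "x": 0, "y": 0, "z": 20, "ax": 0, "ay": 0, "az": 0},
    {"claw": -1, "x": 0, "y": 0, "z": 10, "ax": 0, "ay": 0, "az": 0},
    {"claw": -1, "x": 0, "y": 0, "z": 3, "ax": 0, "ay": 0, "az": 0},
    {"claw": -1, "x": 0, "y": 0, "z": 0, "ax": 0, "ay": 0, "az": 0},
    {"claw": -1, "x": 0, "y": 0, "z": 0, "ax": 0, "ay": 0, "az": 0},
    {"claw": -1, "x": 0, "y": 0, "z": 0, "ax": 0, "ay": 0, "az": 0},
  ],
)

```text
clock: 16.02
ee_pos: [0.6398, 0.1719, 0.1728]
tcp_rot: [0.002, 0.574, 0.819, 0.003]
wrist_force: [0.4, -0.3, -4.5]
width: 0.117
finger_force: 30.0
```

Run:
```python
from sm import *
plan([.6368,.1738,.157],yaw(20))
S=grab('side',5);b=S['color'][225:365,130:270,::-1]
a=load('top',5)['color'] if 0 else grab('top',5)['color']
cv2.imwrite('pics/place.png',cv2.resize(b,None,fx=4.2,fy=4.2,interpolation=cv2.INTER_CUBIC))
```

```text
turn [ 0.4  -0.02 -0.03] shift [ 2.8 -2.2 15.8] pos [0.6398 0.1719 0.1728] q [ 0.14  0.34  1.48  0.    1.32 -0.21] F [ 0.4 -0.3 -4.5] w 0.117 t 16.02
```

View pics/place.png

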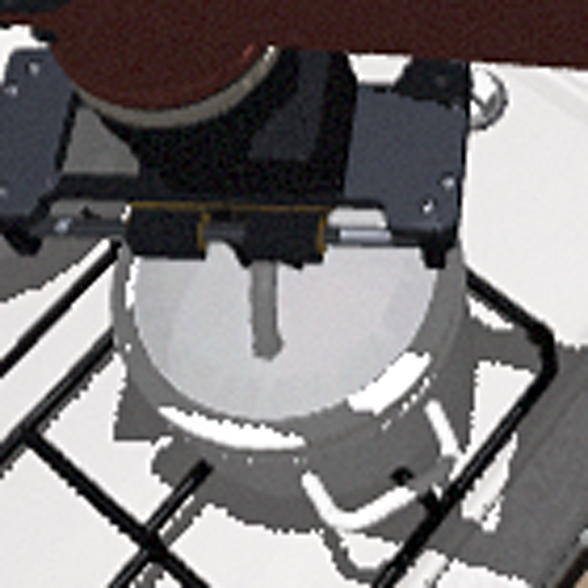

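The lid hangs level over the pan. The edge between glass and rim runs through (130,300), (140,350), (170,400), (232,418), (300,412), (360,385), (410,340) and (437,265).

Run:
```python
from sm import *
S=load('side',5)
pts=[(130,300),(140,350),(170,400),(232,418),(300,412),(360,385),(410,340),(437,265)]
P=np.array([onz(S,(130+(u+.5)/4.2-.5,225+(v+.5)/4.2-.5),.148)[:2] for u,v in pts])
A=np.c_[2*P,np.ones(len(P))];x=np.linalg.lstsq(A,(P**2).sum(1),rcond=None)[0];print(x[:2],np.sqrt(x[2]+x[:2]@x[:2]))
from scipy.optimize import least_squares
for r in(.068,.069,.07): print(r,least_squares(lambda c:np.hypot(*(P-c).T)-r,[.638,.172]).x.round(4))
plan([.6368,.1738,.157],yaw(20))
```

```text
[0.64122643 0.17230411] 0.07158950503178448
0.068 [0.6393 0.1762]
0.069 [0.6398 0.1751]
0.07 [0.6404 0.174 ]
turn [ 0.39 -0.02 -0.01] shift [ 2.6 -2.2 15.7] pos [0.6397 0.1721 0.1727] q [ 0.14  0.34  1.48  0.    1.32 -0.21] F [ 0.1  0.9 -4.3] w 0.114 t 16.12
```

Emit:
arm_command(
  steps=[
    {"claw": -1, "x": 1, "y": -3, "z": 0, "ax": 0.4, "ay": 0, "az": 0},
    {"claw": -1, "x": 0, "y": 0, "z": 5, "ax": 0, "ay": 0, "az": 0},
    {"claw": -1, "x": 0, "y": 0, "z": 4, "ax": 0, "ay": 0, "az": 0},
    {"claw": -1, "x": 0, "y": 0, "z": 2, "ax": 0, "ay": 0, "az": 0},
    {"claw": -1, "x": 0, "y": 0, "z": 1, "ax": 0, "ay": 0, "az": 0},
    {"claw": -1, "x": 0, "y": 0, "z": 0.7, "ax": 0, "ay": 0, "az": 0},
    {"claw": -1, "x": 0, "y": 0, "z": 0, "ax": 0, "ay": 0, "az": 0},
    {"claw": -1, "x": 0, "y": 0, "z": 0, "ax": 0, "ay": 0, "az": 0},
  ],
)

```text
clock: 16.78
ee_pos: [0.6357, 0.172, 0.1585]
tcp_rot: [-0.001, 0.574, 0.819, -0.001]
wrist_force: [-0.7, 0.9, -3.1]
width: 0.114
finger_force: 30.0
```

Emit:
arm_command(
  steps=[
    {"claw": -1, "x": 0, "y": 0.5, "z": 0.6, "ax": 0, "ay": 0, "az": 0},
    {"claw": -1, "x": 0, "y": 0, "z": 0.6, "ax": 0, "ay": 0, "az": 0},
    {"claw": -1, "x": 0, "y": 0, "z": 0.6, "ax": 0, "ay": 0, "az": 0},
    {"claw": -1, "x": 0, "y": 0, "z": 0, "ax": 0, "ay": 0, "az": 0},
    {"claw": -1, "x": 0, "y": 0, "z": 0, "ax": 0, "ay": 0, "az": 0},
  ],
)

```text
clock: 17.2
ee_pos: [0.6363, 0.1723, 0.1574]
tcp_rot: [-0.001, 0.574, 0.819, -0.0]
wrist_force: [-3.3, 1.0, 1.2]
width: 0.12
finger_force: 30.0
```

Emit:
arm_command(
  steps=[
    {"claw": -1, "x": 0, "y": 0, "z": 0.4, "ax": 0, "ay": 0, "az": 0},
    {"claw": 1, "x": 0, "y": 0, "z": 0, "ax": 0, "ay": 0, "az": 0},
    {"claw": 1, "x": 0, "y": 0, "z": 0, "ax": 0, "ay": 0, "az": 0},
    {"claw": 1, "x": 0, "y": 0, "z": 0, "ax": 0, "ay": 0, "az": 0},
    {"claw": 1, "x": 0, "y": 0, "z": 0, "ax": 0, "ay": 0, "az": 0},
    {"claw": 1, "x": 0, "y": 0, "z": 0, "ax": 0, "ay": 0, "az": 0},
    {"claw": 1, "x": 0, "y": 0, "z": 0, "ax": 0, "ay": 0, "az": 0},
    {"claw": 1, "x": 0, "y": 0, "z": 0, "ax": 0, "ay": 0, "az": 0},
    {"claw": 1, "x": 0, "y": 0, "z": -8, "ax": 0, "ay": 0, "az": 0},
    {"claw": 1, "x": 0, "y": 0, "z": -20, "ax": 0, "ay": 0, "az": 0},
    {"claw": 1, "x": 0, "y": 0, "z": -25, "ax": 0, "ay": 0, "az": 0},
    {"claw": 1, "x": 0, "y": 0, "z": -10, "ax": 0, "ay": 0, "az": 0},
    {"claw": 1, "x": 0, "y": 0, "z": 0, "ax": 0, "ay": 0, "az": 0},
  ],
)

```text
clock: 18.28
ee_pos: [0.6385, 0.1725, 0.2237]
tcp_rot: [0.001, 0.574, 0.819, 0.002]
wrist_force: [0.4, 0.3, -0.3]
width: 0.935
finger_force: 0.0
```

Run:
```python
from sm import *
plan([.51,-.3087,.21],yaw(59.3))
plan([.51,-.3087,.21],yaw(59.3-180))
```

```text
turn [  0.23   0.12 -39.31] shift [-135.2 -479.4   13.7] pos [0.6385 0.1725 0.2237] q [ 0.14  0.3   1.43  0.    1.41 -0.2 ] F [ 0.4  0.3 -0.3] w 0.935 t 18.28
turn [  0.15  -0.3  140.69] shift [135.2 479.4  13.7] pos [0.6385 0.1725 0.2237] q [ 0.14  0.3   1.43  0.    1.41 -0.2 ] F [ 0.4  0.3 -0.3] w 0.935 t 18.28
```

Emit:
arm_command(
  steps=[
    {"claw": 1, "x": -14.5, "y": -10, "z": 0, "ax": 0, "ay": 0, "az": 0},
    {"claw": 1, "x": -29, "y": -20.4, "z": 0, "ax": 0, "ay": 0, "az": 0},
    {"claw": 1, "x": -29, "y": -20.4, "z": 0, "ax": 0, "ay": 0, "az": 0},
    {"claw": 1, "x": -29, "y": -20.4, "z": 0, "ax": 0, "ay": 0, "az": 0},
    {"claw": 1, "x": -29, "y": -20.4, "z": 0, "ax": 0, "ay": 0, "az": 0},
    {"claw": 1, "x": -29, "y": -20.4, "z": 0, "ax": 0, "ay": 0, "az": 0},
    {"claw": 1, "x": -29, "y": -20.4, "z": 0, "ax": 0, "ay": 0, "az": 0},
    {"claw": 1, "x": -29, "y": -20.4, "z": 0, "ax": 0, "ay": 0, "az": 0},
    {"claw": 1, "x": -29, "y": -20.4, "z": 0, "ax": 0, "ay": 0, "az": 0},
    {"claw": 1, "x": -29, "y": -20.4, "z": 0, "ax": 0, "ay": 0, "az": 0},
    {"claw": 1, "x": -29, "y": -20.4, "z": 0, "ax": 0, "ay": 0, "az": 0},
    {"claw": 1, "x": -29, "y": -20.4, "z": 0, "ax": 0, "ay": 0, "az": 0},
    {"claw": 1, "x": -29, "y": -20.4, "z": 0, "ax": 0, "ay": 0, "az": 0},
    {"claw": 1, "x": -29, "y": -20.4, "z": 0, "ax": 0, "ay": 0, "az": 0},
    {"claw": 1, "x": -14.5, "y": -10, "z": 0, "ax": 0, "ay": 0, "az": 0},
    {"claw": 1, "x": 0, "y": 0, "z": 0, "ax": 0, "ay": 0, "az": 7},
    {"claw": 1, "x": 0, "y": 0, "z": 0, "ax": 0, "ay": 0, "az": 7},
    {"claw": 1, "x": 0, "y": 0, "z": 0, "ax": 0, "ay": 0, "az": 7},
    {"claw": 1, "x": 0, "y": 0, "z": 0, "ax": 0, "ay": 0, "az": 7},
    {"claw": 1, "x": 0, "y": 0, "z": 0, "ax": 0, "ay": 0, "az": 7},
  ],
)

```text
clock: 19.95
ee_pos: [0.5065, -0.3066, 0.2181]
tcp_rot: [-0.002, 0.795, 0.606, -0.001]
wrist_force: [-0.6, 0.3, 0.3]
width: 1.0
finger_force: 0.0
```

Run:
```python
from sm import *
plan([.51,-.3087,.15],yaw(59.3-180))
T=grab('top',6);S=grab('side',6)
from scipy.optimize import least_squares
for c,name,s in((T,'T',(180,205)),(S,'S',(180,310))):
    g=cv2.medianBlur(cv2.cvtColor(c["color"],cv2.COLOR_RGB2GRAY),3)
    for th in(180,200,215):
        m=((g<th)&(g>90)).astype(np.uint8);k,l=cv2.connectedComponents(m,connectivity=4)
        mm=(l==l[s[1],s[0]]).astype(np.uint8);k=cv2.convexHull(max(cv2.findContours(mm,0,1)[0],key=cv2.contourArea))
        if cv2.contourArea(k)>8000: print(name,th,"leak");continue
        P=np.array([onz(c,p,.133)[:2] for p in k[:,0].astype(float)])
        A=np.c_[2*P,np.ones(len(P))];x=np.linalg.lstsq(A,(P**2).sum(1),rcond=None)[0]
        r=np.sqrt(x[2]+x[:2]@x[:2]);print(name,th,x[:2].round(4),r.round(4),"res",np.abs(np.hypot(*(P-x[:2]).T)-r).max().round(4))
```

```text
turn [ -0.17   0.24 105.33] shift [ 4.1 -0.  68.1] pos [ 0.5065 -0.3066  0.2181] q [-0.68  0.15  1.62 -0.    1.38 -0.41] F [-0.6  0.3  0.3] w 1.0 t 19.95
T 180 leak
T 200 [0.6334 0.1719] 0.0685 res 0.0015
T 215 [0.6331 0.1722] 0.0692 res 0.001
S 180 leak
S 200 [0.6334 0.173 ] 0.0694 res 0.0014
S 215 [0.6337 0.1725] 0.0699 res 0.0009
```

Run:
```python
from h import *
from scipy.optimize import least_squares
for n,s in(("top",(153,181)),("side",(165,295))):
    c=load(n,4);g=cv2.cvtColor(c["color"],cv2.COLOR_RGB2GRAY);print(n,g[s[1],s[0]])
    for th in(140,165,190):
        m=(g<th).astype(np.uint8);k,l=cv2.connectedComponents(m,connectivity=4)
        mm=(l==l[s[1],s[0]]).astype(np.uint8);ct=cv2.convexHull(max(cv2.findContours(mm,0,1)[0],key=cv2.contourArea))[:,0].astype(float)
        P=np.array([onz(c,p,.125)[:2] for p in ct]);r=np.hypot(*(P-[.638,.173]).T);P=P[(r>.07)&(r<.085)]
        if len(P)<6: print(th,len(P));continue
        f=lambda c:np.hypot(*(P-c[:2]).T)-c[2]
        o=least_squares(f,[.638,.173,.078],loss='soft_l1',f_scale=.001);print(th,len(P),o.x.round(4),"fixr",least_squares(lambda c:f([*c,.0795]),[.638,.173],loss='soft_l1',f_scale=.001).x.round(4))
```

```text
top 67
140 22 [0.6375 0.171  0.0762] fixr [0.635 0.168]
165 24 [0.6375 0.171  0.0769] fixr [0.6353 0.1688]
190 23 [0.6374 0.1708 0.0775] fixr [0.6361 0.169 ]
side 95
140 25 [0.6381 0.1736 0.0773] fixr [0.6361 0.1753]
165 25 [0.6385 0.173  0.0774] fixr [0.6369 0.1749]
190 26 [0.6385 0.1731 0.0777] fixr [0.6368 0.1744]
```

Emit:
arm_command(
  steps=[
    {"claw": 1, "x": 0, "y": 0, "z": 0, "ax": 0, "ay": 0, "az": 7},
    {"claw": 1, "x": 0, "y": 0, "z": 0, "ax": 0, "ay": 0, "az": 7},
    {"claw": 1, "x": 0, "y": 0, "z": 0, "ax": 0, "ay": 0, "az": 7},
    {"claw": 1, "x": 0, "y": 0, "z": 0, "ax": 0, "ay": 0, "az": 7},
    {"claw": 1, "x": 0, "y": 0, "z": 0, "ax": 0, "ay": 0, "az": 7},
    {"claw": 1, "x": 0, "y": 0, "z": 0, "ax": 0, "ay": 0, "az": 7},
    {"claw": 1, "x": 0, "y": 0, "z": 0, "ax": 0, "ay": 0, "az": 7},
    {"claw": 1, "x": 0, "y": 0, "z": 0, "ax": 0, "ay": 0, "az": 7},
    {"claw": 1, "x": 0, "y": 0, "z": 0, "ax": 0, "ay": 0, "az": 7},
    {"claw": 1, "x": 0, "y": 0, "z": 0, "ax": 0, "ay": 0, "az": 7},
    {"claw": 1, "x": 0, "y": 0, "z": 0, "ax": 0, "ay": 0, "az": 7},
    {"claw": 1, "x": 0, "y": 0, "z": 0, "ax": 0, "ay": 0, "az": 7},
    {"claw": 1, "x": 0, "y": 0, "z": 0, "ax": 0, "ay": 0, "az": 7},
    {"claw": 1, "x": 0, "y": 0, "z": 0, "ax": 0, "ay": 0, "az": 7},
    {"claw": 1, "x": 0, "y": 0, "z": 0, "ax": 0, "ay": 0, "az": 7},
    {"claw": 1, "x": 0, "y": 0, "z": 20, "ax": 0, "ay": 0, "az": 0},
    {"claw": 1, "x": 0, "y": 0, "z": 20, "ax": 0, "ay": 0, "az": 0},
    {"claw": 1, "x": 0, "y": 0, "z": 20, "ax": 0, "ay": 0, "az": 0},
    {"claw": 1, "x": 0, "y": 0, "z": 0, "ax": 0, "ay": 0, "az": 0},
  ],
)

```text
clock: 21.63
ee_pos: [0.5041, -0.3047, 0.1541]
tcp_rot: [-0.001, 0.966, -0.257, -0.005]
wrist_force: [-0.5, 0.0, -0.6]
width: 1.002
finger_force: 0.0
```

Run:
```python
from sm import *
plan([.51,-.3087,.042],yaw(59.3-180))
```

```text
turn [0.02 0.63 0.92] shift [  7.1   0.4 112.1] pos [ 0.5041 -0.3047  0.1541] q [-0.68  0.2   1.68 -0.    1.27  1.41] F [-0.5  0.  -0.6] w 1.002 t 21.63
```

Emit:
arm_command(
  steps=[
    {"claw": 1, "x": 6, "y": 0, "z": 10, "ax": 0, "ay": 0, "az": 0.7},
    {"claw": 1, "x": 0, "y": 0, "z": 25, "ax": 0, "ay": 0, "az": 0},
    {"claw": 1, "x": 0, "y": 0, "z": 25, "ax": 0, "ay": 0, "az": 0},
    {"claw": 1, "x": 0, "y": 0, "z": 20, "ax": 0, "ay": 0, "az": 0},
    {"claw": 1, "x": 0, "y": 0, "z": 10, "ax": 0, "ay": 0, "az": 0},
    {"claw": 1, "x": 0, "y": 0, "z": 5, "ax": 0, "ay": 0, "az": 0},
    {"claw": 1, "x": 0, "y": 0, "z": 0, "ax": 0, "ay": 0, "az": 0},
    {"claw": 1, "x": 0, "y": 0, "z": 0, "ax": 0, "ay": 0, "az": 0},
    {"claw": 1, "x": 0, "y": 0, "z": 0, "ax": 0, "ay": 0, "az": 0},
  ],
)

```text
clock: 22.38
ee_pos: [0.513, -0.3108, 0.0664]
tcp_rot: [0.001, 0.964, -0.265, 0.0]
wrist_force: [0.8, -0.5, -0.4]
width: 1.001
finger_force: 0.0
```

Run:
```python
from sm import *
plan([.51,-.3087,.042],yaw(59.3-180))
```

```text
turn [ 0.11 -0.04  0.01] shift [-3.7 -0.3 24.4] pos [ 0.513  -0.3108  0.0664] q [-0.68  0.32  1.72 -0.    1.1   1.43] F [ 0.8 -0.5 -0.4] w 1.001 t 22.38
```

Emit:
arm_command(
  steps=[
    {"claw": 1, "x": -3.5, "y": 0, "z": 10, "ax": 0, "ay": 0, "az": 0},
    {"claw": 1, "x": 0, "y": 0, "z": 8, "ax": 0, "ay": 0, "az": 0},
    {"claw": 1, "x": 0, "y": 0, "z": 5, "ax": 0, "ay": 0, "az": 0},
    {"claw": -1, "x": 0, "y": 0, "z": 0, "ax": 0, "ay": 0, "az": 0},
    {"claw": -1, "x": 0, "y": 0, "z": 0, "ax": 0, "ay": 0, "az": 0},
    {"claw": -1, "x": 0, "y": 0, "z": 0, "ax": 0, "ay": 0, "az": 0},
    {"claw": -1, "x": 0, "y": 0, "z": 0, "ax": 0, "ay": 0, "az": 0},
    {"claw": -1, "x": 0, "y": 0, "z": 0, "ax": 0, "ay": 0, "az": 0},
    {"claw": -1, "x": 0, "y": 0, "z": 0, "ax": 0, "ay": 0, "az": 0},
    {"claw": -1, "x": 0, "y": 0, "z": 0, "ax": 0, "ay": 0, "az": 0},
    {"claw": -1, "x": 0, "y": 0, "z": 0, "ax": 0, "ay": 0, "az": 0},
    {"claw": -1, "x": 0, "y": 0, "z": 0, "ax": 0, "ay": 0, "az": 0},
    {"claw": -1, "x": 0, "y": 0, "z": 0, "ax": 0, "ay": 0, "az": 0},
    {"claw": -1, "x": 0, "y": 0, "z": 0, "ax": 0, "ay": 0, "az": 0},
    {"claw": -1, "x": 0, "y": 0, "z": 0, "ax": 0, "ay": 0, "az": 0},
    {"claw": -1, "x": 0, "y": 0, "z": 0, "ax": 0, "ay": 0, "az": 0},
  ],
)

```text
clock: 23.72
ee_pos: [0.5087, -0.3081, 0.0416]
tcp_rot: [0.0, 0.964, -0.265, -0.001]
wrist_force: [0.7, -0.1, 0.4]
width: 0.114
finger_force: 30.0
```

Run:
```python
from sm import *
import math
plan([.509,-.3087,.2],yaw(59.3-180))
# big lid centre on trivet, glass fit, from pictures 3 (free view)
for c,nm,s in((load('top',3),'T',(365,235)),(load('side',2),'S',(0,0))):
    if nm=='S': continue
    h=cv2.cvtColor(c["color"],cv2.COLOR_RGB2HSV)
    m=cv2.medianBlur(cv2.inRange(h,(0,25,90),(25,255,230)),5);k,l=cv2.connectedComponents(m)
    mm=(l==l[s[1],s[0]]).astype(np.uint8);k=cv2.convexHull(max(cv2.findContours(mm,0,1)[0],key=cv2.contourArea))
    P=np.array([onz(c,p,.018)[:2] for p in k[:,0].astype(float)])
    A=np.c_[2*P,np.ones(len(P))];x=np.linalg.lstsq(A,(P**2).sum(1),rcond=None)[0];print(x[:2].round(4),np.sqrt(x[2]+x[:2]@x[:2]).round(4))
Cb=np.array([.589-.013,-.1265,.087]);R2=tool(-n,[0,-1,0])
Pb=Cb+.031*n
print("seat tcp",Pb)
plan(Pb+.06*n,R2)
```

```text
turn [ 0.08  0.14 -0.01] shift [   0.5    0.4 -158.4] pos [ 0.5087 -0.3081  0.0416] q [-0.68  0.34  1.74 -0.    1.06  1.43] F [ 0.7 -0.1  0.4] w 0.114 t 23.72
[ 0.5077 -0.3085] 0.0763
seat tcp [ 0.55607358 -0.1265      0.11074738]
turn [ 10.76  39.18 -29.43] shift [  80.7 -181.6  -82.6] pos [ 0.5087 -0.3081  0.0416] q [-0.68  0.34  1.74 -0.    1.06  1.43] F [ 0.7 -0.1  0.4] w 0.114 t 23.72
```

Emit:
arm_command(
  steps=[
    {"claw": -1, "x": 0, "y": 0, "z": -3, "ax": 0, "ay": 0, "az": 0},
    {"claw": -1, "x": 0, "y": 0, "z": -8, "ax": 0, "ay": 0, "az": 0},
    {"claw": -1, "x": 0, "y": 0, "z": -20, "ax": 0, "ay": 0, "az": 0},
    {"claw": -1, "x": 0, "y": 0, "z": -30, "ax": 0, "ay": 0, "az": 0},
    {"claw": -1, "x": 0, "y": 0, "z": -30, "ax": 0, "ay": 0, "az": 0},
    {"claw": -1, "x": 0, "y": 0, "z": -30, "ax": 0, "ay": 0, "az": 0},
    {"claw": -1, "x": 0, "y": 0, "z": -20, "ax": 0, "ay": 0, "az": 0},
    {"claw": -1, "x": 0, "y": 0, "z": -8, "ax": 0, "ay": 0, "az": 0},
    {"claw": -1, "x": 0, "y": 0, "z": 0, "ax": 0.65, "ay": 2.4, "az": -1.84},
    {"claw": -1, "x": 0, "y": 0, "z": 0, "ax": 1.35, "ay": 4.9, "az": -3.68},
    {"claw": -1, "x": 0, "y": 0, "z": 0, "ax": 1.35, "ay": 4.9, "az": -3.68},
    {"claw": -1, "x": 0, "y": 0, "z": 0, "ax": 1.35, "ay": 4.9, "az": -3.68},
    {"claw": -1, "x": 0, "y": 0, "z": 0, "ax": 1.35, "ay": 4.9, "az": -3.68},
    {"claw": -1, "x": 0, "y": 0, "z": 0, "ax": 1.35, "ay": 4.9, "az": -3.68},
    {"claw": -1, "x": 0, "y": 0, "z": 0, "ax": 1.35, "ay": 4.9, "az": -3.68},
    {"claw": -1, "x": 0, "y": 0, "z": 0, "ax": 1.35, "ay": 4.9, "az": -3.68},
    {"claw": -1, "x": 0, "y": 0, "z": 0, "ax": 0.65, "ay": 2.4, "az": -1.84},
    {"claw": -1, "x": 0, "y": 0, "z": 0, "ax": 0, "ay": 0, "az": 0},
    {"claw": -1, "x": 0, "y": 0, "z": 0, "ax": 0, "ay": 0, "az": 0},
  ],
)

```text
clock: 25.3
ee_pos: [0.508, -0.3075, 0.1888]
tcp_rot: [-0.002, 0.944, -0.008, 0.331]
wrist_force: [0.0, -0.2, -1.9]
width: 0.113
finger_force: 30.0
```

```bash
cat >> sm.py <<'E'
Cb=np.array([.589-.013,-.126,.087]);R2=tool(-n,[0,-1,0])
Pb=Cb+.031*n
E
python3 - <<'E'
from sm import *
plan(Pb+.07*n,R2)
E
```

```text
turn [ 0.12  1.31 -0.98] shift [ -13.3 -181.5   20.7] pos [ 0.508  -0.3075  0.1888] q [-0.99 -0.16  2.13  0.73  0.9   0.21] F [ 0.  -0.2 -1.9] w 0.113 t 25.3
```

Emit:
arm_command(
  steps=[
    {"claw": -1, "x": 0, "y": -13, "z": 0, "ax": 0.1, "ay": 1.3, "az": -1},
    {"claw": -1, "x": 0, "y": -26, "z": 0, "ax": 0, "ay": 0, "az": 0},
    {"claw": -1, "x": 0, "y": -26, "z": 0, "ax": 0, "ay": 0, "az": 0},
    {"claw": -1, "x": 0, "y": -26, "z": 0, "ax": 0, "ay": 0, "az": 0},
    {"claw": -1, "x": 0, "y": -26, "z": 0, "ax": 0, "ay": 0, "az": 0},
    {"claw": -1, "x": 0, "y": -26, "z": 0, "ax": 0, "ay": 0, "az": 0},
    {"claw": -1, "x": 0, "y": -26, "z": 0, "ax": 0, "ay": 0, "az": 0},
    {"claw": -1, "x": -6, "y": -12.5, "z": 0, "ax": 0, "ay": 0, "az": 0},
    {"claw": -1, "x": 0, "y": 0, "z": 10, "ax": 0, "ay": 0, "az": 0},
    {"claw": -1, "x": 0, "y": 0, "z": 10, "ax": 0, "ay": 0, "az": 0},
    {"claw": -1, "x": 0, "y": 0, "z": 0, "ax": 0, "ay": 0, "az": 0},
    {"claw": -1, "x": 0, "y": 0, "z": 0, "ax": 0, "ay": 0, "az": 0},
    {"claw": -1, "x": 0, "y": 0, "z": 0, "ax": 0, "ay": 0, "az": 0},
  ],
)

```text
clock: 26.38
ee_pos: [0.5174, -0.126, 0.1711]
tcp_rot: [0.001, 0.939, 0.002, 0.343]
wrist_force: [0.3, 0.0, -2.7]
width: 0.113
finger_force: 30.0
```

Run:
```python
from sm import *
plan(Pb+.006*u,R2)
S=grab('side',7);T=grab('top',7)
# predicted lid ring points from TCP vs edges: numeric check of held-lid tilt: rim edge white mask along predicted ring
from station import sense
s=sense();q=s["tcp_rot"];Rm=Ro.from_quat([q[1],q[2],q[3],q[0]]).as_matrix()
c0=s["ee_pos"]+.027*Rm[:,2]
g=cv2.cvtColor(S["color"],cv2.COLOR_RGB2GRAY)
for a in range(0,360,30):
    d=np.cos(np.radians(a))*Rm[:,0]+np.sin(np.radians(a))*Rm[:,1]
    print(a,[int(g[tuple(np.clip(proj(S,c0+r*d)[::-1].round().astype(int),0,419))]) for r in np.arange(.068,.105,.003)])
```

```text
turn [ 0.01 -0.14  0.24] shift [-3.2 -0.  71.1] pos [ 0.5174 -0.126   0.1711] q [-0.65 -0.45  2.39  0.64  0.71  0.53] F [ 0.3  0.  -2.7] w 0.113 t 26.38
0 [189, 187, 195, 224, 247, 244, 245, 237, 95, 116, 211, 219, 202]
30 [247, 246, 246, 229, 247, 244, 241, 241, 235, 236, 242, 233, 50]
60 [247, 245, 245, 241, 216, 242, 238, 241, 238, 238, 237, 237, 238]
90 [218, 214, 210, 212, 207, 205, 237, 235, 224, 177, 171, 178, 167]
120 [61, 53, 181, 181, 24, 43, 56, 56, 53, 52, 50, 54, 45]
150 [140, 73, 44, 54, 55, 55, 51, 53, 51, 54, 52, 49, 53]
180 [17, 8, 2, 19, 19, 7, 19, 0, 0, 13, 18, 18, 32]
210 [152, 157, 166, 164, 160, 137, 105, 112, 102, 102, 103, 101, 97]
240 [159, 161, 156, 144, 215, 229, 230, 239, 139, 88, 89, 80, 83]
270 [168, 161, 162, 129, 241, 237, 242, 169, 88, 82, 95, 81, 79]
300 [240, 237, 244, 227, 241, 240, 241, 206, 219, 216, 219, 222, 223]
330 [248, 249, 250, 241, 244, 243, 243, 232, 79, 175, 233, 74, 76]
```

Emit:
arm_command(
  steps=[
    {"claw": -1, "x": 0, "y": 0, "z": 8, "ax": 0, "ay": 0, "az": 0},
    {"claw": -1, "x": 0, "y": 0, "z": 15, "ax": 0, "ay": 0, "az": 0},
    {"claw": -1, "x": 0, "y": 0, "z": 15, "ax": 0, "ay": 0, "az": 0},
    {"claw": -1, "x": 0, "y": 0, "z": 12, "ax": 0, "ay": 0, "az": 0},
    {"claw": -1, "x": 0, "y": 0, "z": 6, "ax": 0, "ay": 0, "az": 0},
    {"claw": -1, "x": 0, "y": 0, "z": 3, "ax": 0, "ay": 0, "az": 0},
    {"claw": -1, "x": 0, "y": 0, "z": 0, "ax": 0, "ay": 0, "az": 0},
    {"claw": -1, "x": 0, "y": 0, "z": 0, "ax": 0, "ay": 0, "az": 0},
    {"claw": -1, "x": 0, "y": 0, "z": 0, "ax": 0, "ay": 0, "az": 0},
  ],
)

```text
clock: 27.23
ee_pos: [0.5554, -0.1265, 0.1264]
tcp_rot: [0.001, 0.939, 0.002, 0.344]
wrist_force: [0.2, -0.0, -2.4]
width: 0.12
finger_force: 30.0
```

Run:
```python
from sm import *
plan(Pb+.006*u,R2)
```

```text
turn [ 0.07 -0.22  0.24] shift [-3.6 -0.5 12.4] pos [ 0.5554 -0.1265  0.1264] q [-0.58 -0.24  2.34  0.75  0.55  0.43] F [ 0.2 -0.  -2.4] w 0.12 t 27.23
```

Emit:
arm_command(
  steps=[
    {"claw": -1, "x": 0, "y": 0, "z": 3, "ax": 0, "ay": -0.2, "az": 0},
    {"claw": -1, "x": 0, "y": 0, "z": 3, "ax": 0, "ay": 0, "az": 0},
    {"claw": -1, "x": 0, "y": 0, "z": 2, "ax": 0, "ay": 0, "az": 0},
    {"claw": -1, "x": 0, "y": 0, "z": 1, "ax": 0, "ay": 0, "az": 0},
    {"claw": -1, "x": 0, "y": 0, "z": 0.7, "ax": 0, "ay": 0, "az": 0},
    {"claw": -1, "x": 0, "y": 0, "z": 0, "ax": 0, "ay": 0, "az": 0},
    {"claw": -1, "x": 0, "y": 0, "z": 0, "ax": 0, "ay": 0, "az": 0},
  ],
)

```text
clock: 27.82
ee_pos: [0.5615, -0.1262, 0.1181]
tcp_rot: [0.001, 0.94, 0.002, 0.342]
wrist_force: [0.7, -0.2, -2.3]
width: 0.114
finger_force: 30.0
```

Emit:
arm_command(
  steps=[
    {"claw": -1, "x": 0, "y": 0, "z": 0.8, "ax": 0, "ay": 0, "az": 0},
    {"claw": -1, "x": 0, "y": 0, "z": 0.8, "ax": 0, "ay": 0, "az": 0},
    {"claw": -1, "x": 0, "y": 0, "z": 0.6, "ax": 0, "ay": 0, "az": 0},
    {"claw": -1, "x": 0, "y": 0, "z": 0, "ax": 0, "ay": 0, "az": 0},
    {"claw": -1, "x": 0, "y": 0, "z": 0, "ax": 0, "ay": 0, "az": 0},
  ],
)

```text
clock: 28.23
ee_pos: [0.5629, -0.1263, 0.1165]
tcp_rot: [0.001, 0.94, 0.002, 0.342]
wrist_force: [-0.2, -0.0, -3.2]
width: 0.113
finger_force: 30.0
```

Run:
```python
from sm import *
plan(Pb,R2)
from station import sense
print("F tool",R2.inv().apply(sense()["wrist_force"]).round(1))
```

```text
turn [0.03 0.04 0.22] shift [-8.9 -0.3 -0. ] pos [ 0.5629 -0.1263  0.1165] q [-0.57 -0.19  2.33  0.76  0.52  0.42] F [-0.2 -0.  -3.2] w 0.113 t 28.23
F tool [-2.2  0.   2.3]
```

Emit:
arm_command(
  steps=[
    {"claw": -1, "x": 0, "y": 0, "z": 0.7, "ax": 0, "ay": 0, "az": 0},
    {"claw": -1, "x": 0, "y": 0, "z": 0.7, "ax": 0, "ay": 0, "az": 0},
    {"claw": -1, "x": 0, "y": 0, "z": 0, "ax": 0, "ay": 0, "az": 0},
    {"claw": -1, "x": 0, "y": 0, "z": 0, "ax": 0, "ay": 0, "az": 0},
  ],
)

```text
clock: 28.57
ee_pos: [0.5636, -0.1262, 0.1155]
tcp_rot: [0.001, 0.94, 0.002, 0.342]
wrist_force: [-9.2, -0.3, 3.5]
width: 0.115
finger_force: 30.0
```

Emit:
arm_command(
  steps=[
    {"claw": -1, "x": -1, "y": 0, "z": -0.8, "ax": 0, "ay": 0, "az": 0},
    {"claw": -1, "x": -2, "y": 0, "z": 0, "ax": 0, "ay": 0, "az": 0},
    {"claw": -1, "x": -2, "y": 0, "z": 0, "ax": 0, "ay": 0, "az": 0},
    {"claw": -1, "x": -1, "y": 0, "z": 0, "ax": 0, "ay": 0, "az": 0},
    {"claw": -1, "x": 0, "y": 0, "z": 0, "ax": 0, "ay": 0, "az": 0},
    {"claw": -1, "x": 0, "y": 0, "z": 0, "ax": 0, "ay": 0, "az": 0},
  ],
)

```text
clock: 29.07
ee_pos: [0.5585, -0.1262, 0.1119]
tcp_rot: [0.001, 0.94, 0.002, 0.341]
wrist_force: [-1.5, -0.3, -2.4]
width: 0.116
finger_force: 30.0
```

Run:
```python
from sm import *
plan(Pb,R2)
from station import sense
print("F tool",R2.inv().apply(sense()["wrist_force"]).round(1))
```

```text
turn [0.03 0.07 0.22] shift [-2.6 -0.2 -0.7] pos [ 0.5585 -0.1262  0.1119] q [-0.58 -0.2   2.34  0.78  0.52  0.4 ] F [-1.5 -0.3 -2.4] w 0.116 t 29.07
F tool [-2.7  0.3  0.9]
```

Emit:
arm_command(
  steps=[
    {"claw": -1, "x": -1, "y": 0, "z": 0, "ax": 0, "ay": 0, "az": 0},
    {"claw": 1, "x": 0, "y": 0, "z": 0, "ax": 0, "ay": 0, "az": 0},
    {"claw": 1, "x": 0, "y": 0, "z": 0, "ax": 0, "ay": 0, "az": 0},
    {"claw": 1, "x": 0, "y": 0, "z": 0, "ax": 0, "ay": 0, "az": 0},
    {"claw": 1, "x": 0, "y": 0, "z": 0, "ax": 0, "ay": 0, "az": 0},
    {"claw": 1, "x": 0, "y": 0, "z": 0, "ax": 0, "ay": 0, "az": 0},
    {"claw": 1, "x": 0, "y": 0, "z": 0, "ax": 0, "ay": 0, "az": 0},
    {"claw": 1, "x": 0, "y": 0, "z": 0, "ax": 0, "ay": 0, "az": 0},
    {"claw": 1, "x": 0, "y": 0, "z": -8, "ax": 0, "ay": 0, "az": 0},
    {"claw": 1, "x": 0, "y": 0, "z": -20, "ax": 0, "ay": 0, "az": 0},
    {"claw": 1, "x": 0, "y": 0, "z": -25, "ax": 0, "ay": 0, "az": 0},
    {"claw": 1, "x": 14, "y": 0, "z": -20, "ax": 0, "ay": 0, "az": 0},
    {"claw": 1, "x": 19, "y": 0, "z": -23, "ax": 0, "ay": 0, "az": 0},
    {"claw": 1, "x": 19, "y": 0, "z": -23, "ax": 0, "ay": 0, "az": 0},
    {"claw": 1, "x": 19, "y": 0, "z": -23, "ax": 0, "ay": 0, "az": 0},
    {"claw": 1, "x": 0, "y": 0, "z": 0, "ax": 0, "ay": 0, "az": 0},
    {"claw": 1, "x": 0, "y": 0, "z": 0, "ax": 0, "ay": 0, "az": 0},
  ],
)

```text
clock: 30.48
ee_pos: [0.5221, -0.1266, 0.2692]
tcp_rot: [0.002, 0.939, 0.002, 0.344]
wrist_force: [-0.7, -0.7, -0.9]
width: 0.995
finger_force: 0.0
```

Run:
```python
from sm import *
plan([.634,.172,.22],yaw(20))
plan([.634,.172,.22],yaw(-160))
for i in range(2): 
    S=grab('side',8)
g=cv2.cvtColor(S["color"],cv2.COLOR_RGB2GRAY)
for off in(0,):
  c0=Cb+.004*n+off*u
  for a in range(0,360,30):
    d=np.cos(np.radians(a))*u-np.sin(np.radians(a))*np.array([0,1,0])
    print(a,proj(S,c0+.09*d).round(),[int(g[tuple(np.clip(proj(S,c0+r*d)[::-1].round().astype(int),0,419))]) for r in np.arange(.068,.105,.003)])
```

```text
turn [  38.53  -26.57 -104.57] shift [242.4 207.3  49.2] pos [ 0.5221 -0.1266  0.2692] q [-0.64 -0.56  2.27  0.51  0.9   0.71] F [-0.7 -0.7 -0.9] w 0.995 t 30.48
turn [-24.27 -35.19  67.22] shift [-242.4 -207.3   49.2] pos [ 0.5221 -0.1266  0.2692] q [-0.64 -0.56  2.27  0.51  0.9   0.71] F [-0.7 -0.7 -0.9] w 0.995 t 30.48
0 [257. 176.] [175, 181, 210, 248, 243, 243, 241, 237, 238, 236, 234, 235, 237]
30 [268. 166.] [180, 178, 181, 202, 245, 244, 246, 168, 68, 73, 80, 135, 194]
60 [283. 165.] [246, 246, 247, 236, 180, 240, 237, 237, 241, 236, 237, 240, 240]
90 [297. 172.] [241, 242, 243, 242, 243, 223, 238, 233, 96, 176, 183, 248, 246]
120 [307. 186.] [241, 238, 238, 242, 235, 162, 162, 227, 233, 233, 196, 179, 179]
150 [312. 204.] [158, 160, 159, 147, 197, 225, 164, 103, 103, 85, 153, 163, 86]
180 [309. 220.] [156, 154, 155, 146, 144, 144, 154, 101, 211, 144, 144, 243, 99]
210 [300. 232.] [152, 155, 158, 152, 152, 175, 206, 227, 237, 102, 83, 84, 86]
240 [286. 235.] [161, 164, 157, 153, 224, 229, 232, 237, 158, 86, 83, 84, 88]
270 [270. 229.] [169, 168, 174, 223, 235, 236, 238, 192, 97, 83, 84, 87, 79]
300 [258. 213.] [175, 175, 122, 246, 241, 240, 213, 74, 78, 89, 237, 228, 223]
330 [253. 194.] [181, 229, 223, 246, 244, 241, 237, 236, 234, 234, 238, 239, 239]
```

Run:
```python
from sm import *
T=grab('top',8)
S=load('side',8)
for n,boxes in(("side",[(140+62,235+84,40,34),(140+28,235+12,34,26)]),("top",[(120+25,130+72,26,28),(120+72,130+16,28,28)])):
    a=load(n,4)["color"];b=load(n,8)["color"]
    a,b=[cv2.cvtColor(i,cv2.COLOR_RGB2GRAY) for i in(a,b)]
    for x,y,w,h in boxes:
        t=cv2.resize(a[y:y+h,x:x+w],None,fx=4,fy=4,interpolation=cv2.INTER_CUBIC)
        r=cv2.matchTemplate(cv2.resize(b[y-4:y+h+4,x-4:x+w+4],None,fx=4,fy=4,interpolation=cv2.INTER_CUBIC),t,cv2.TM_CCOEFF_NORMED)
        _,v,_,l=cv2.minMaxLoc(r);print(n,(l[0]-16)/4,(l[1]-16)/4,round(v,3))
for c,name,s in((T,'T',(180,205)),(S,'S',(180,310))):
    g=cv2.medianBlur(cv2.cvtColor(c["color"],cv2.COLOR_RGB2GRAY),3)
    # outer white-rim edge vs outside, sample radially about lid centre
    m=((g<210)&(g>90)).astype(np.uint8);k,l=cv2.connectedComponents(m,connectivity=4)
    mm=(l==l[s[1],s[0]]).astype(np.uint8);k=cv2.convexHull(max(cv2.findContours(mm,0,1)[0],key=cv2.contourArea))
    P=np.array([onz(c,p,.133)[:2] for p in k[:,0].astype(float)])
    A=np.c_[2*P,np.ones(len(P))];x=np.linalg.lstsq(A,(P**2).sum(1),rcond=None)[0];print(name,x[:2].round(4))
```

```text
side 0.0 0.25 0.935
side 0.0 0.0 0.702
top 0.25 0.0 0.745
top 0.0 0.0 0.751
T [0.6332 0.1718]
S [0.6335 0.1728]
```

```bash
python3 -c "
from station import ticket
print(ticket.hand_in())"
```

```text
the job is handed in; nothing more can be done
None
```

The lids are swapped and the job is handed in (no verdict was shown): by my last camera check the small lid sits about 4 mm off the pan's centre (limit 8 mm), and the big lid leans in the stand within about 2 mm of its seat.

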